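Close the denture case in the bath niche

TASK

Close the open denture case: lift the white rinse cover out of it by its knob and set it down gently, upright, on the niche floor beside the stand. Then, without picking it up, push the flat rose lid along its ceramic step and into the case's grooves until the lid's trailing edge is flush with the front of the case, neither sticking out nor pushed in too far. Leave everything else where it stands.

Things in the scene. Friction and masses are not known exactly. Their poses are not given: they have to be found in the camera images.
- stand: Fixed beige ceramic stand, 288 x 100 mm, with a step and, in its low end, the rose plastic denture case. Origin on the niche floor under the middle of the case's front (open) edge; +x is the way the lid slides shut, z up. Step: x -175 to 0, y -50 to 50, flat top at z 40. Case: x 0 to 105, 77 wide in y, open on top, top of its side lips at z 52.5; back wall's inner face at x 99.
- case_mouth (a point): Middle of the case's front edge at rail height (stand x 0, y 0, z 39.5 mm), axes as the stand's. The lid's trailing edge must be flush with this plane; 9 mm of vent then stays open at the back, so nothing stops the lid there. Two guide horns 12 high stand on the step and flare from the mouth (65 wide) to 79 wide at x -20.
- groove_mid (a point): Middle of the case at rail height (stand x 52, y 0, z 39.5 mm), axes as the stand's. Along both sides a flat rail (top at z 39.5, |y| 18 to 32.5) and above it a lip (underside at z 48.5, |y| 27 to 38.5) form the grooves: 65 wide in all, 9 high, open at the front.
- slide_lid: Loose flat rose plastic lid, 90 (x) x 62 (y) x 6 mm, about 35 g, lying on the step in front of the mouth, a little askew. Origin at the centre of its underside; trailing edge at its x -45 (the end with three fine ribs across the top), leading edge at x +45.
- rinse_cover: Loose white plastic perforated cover, plate 70 (x) x 49 (y) x 4 mm with an upright round knob in the middle, about 40 g, lying on the rails in the case between the lips; it bars the lid's way. Origin at the centre of its underside, z up.
- cover_knob (a point): On the axis of the cover's knob, 30 mm above the cover's underside. Knob head: 18 mm in diameter, from 14 to 38 mm above the underside, on a 12 mm stem.
- nailbrush: Bystander: wooden nailbrush 90 x 36 x 32 mm, bristles down. Origin under its centre.
- pill_box: Bystander: round white plastic pill box, 70 mm across, 26 high. Origin under its centre.
- soap_holder: Bystander: chrome soap holder with a bar of soap, 120 x 85 x 44 mm. Origin under its centre.
- pump_bottle: Bystander: green glass bottle with a chrome pump top, 68 mm across, 175 high, spout 46 mm out to its -x. Origin under its centre.
- tumbler: Bystander: white ceramic tumbler, 72 mm across, 100 high. Origin under its centre.
- shampoo: Bystander: white plastic bottle, 58 mm across, 165 high. Origin under its centre.
There are look-alikes about, which are no part of the job. What is meant by the slide_lid is not orange, and is the larger of those in its own colour.

How it is judged:
By the outcome, as a careful person would: the job done as asked, in the order asked, and still so for the second after the job is handed in, with the robot touching nothing.
It also fails if it takes over 64 s, if anything falls off the work surface, if the arm or the gripper's body presses on something with over 40 N, if the wrist force passes 120 N, or if a joint passes its speed limit or range.

ROBOT

A 7-joint arm with a two-finger parallel gripper is mounted at the origin on the work surface. World frame = base frame: x ahead of the robot, y to its left, z up, the work surface at z = 0. Lengths are in m, angles in rad, forces in N, time in s.
With the tool pointing down it reaches from about 0.4 to 0.85 m from the base axis. Payload 4.5 kg.
Tool frame: the origin (TCP) lies midway between the tips of the shut fingers; the grasp point (between the pads) lies 19 mm behind it; z points along the fingers, y is the direction in which the jaws open and shut (so a half turn about z gives the same grasp; the last joint's range is limited). The gripper opens to 88 mm and grips with 3 to 60 N. Pads are 18 mm wide; open, the fingers measure 123 mm over their backs; the gripper's body (75 mm by 187 mm) begins 45 mm behind the grasp point.
Start: joints at [-1.225, 0.689, -0.195, 1.565, 0.157, 0.902, -0.215], TCP at [0.192, 0.595, 0.206] pointing down, gripper open.
Joint ranges: [-3.01, 3.01], [-0.46, 2.08], [-1.47, 1.51], [0.13, 2.56], [-1, 4.14], [0.04, 2.09], [-2.66, 2.66]. Speed limits (rad/s): [2.57, 2.57, 3.14, 3.14, 3.14, 3.14, 3.14].

INTERFACE

Orientations are given as a unit quaternion [x, y, z, w].
In Python, from plant import r gives the robot as it stands. The module is installed in compiled form; this text tells all that it offers.
- The arm moves only by the tool carry_out, never from a script. Its argument "commands" is a list of rows, each a list of 6 numbers: the shift along the tool's x, y, z in m, then the turn, a rotation vector about the tool's x, y, z in degrees. In form: [[dx, dy, dz, wx, wy, wz], ...]. A call has 1 to 12 rows; each row is the pose to reach, as a shift and turn from the pose commanded when the call began, along the tool's axes at that moment; what a row does not reach only later rows make up. A row lasts 1/10 s, in which the tool goes at most 50 mm and 8.59 degrees, less where a joint would pass 70% of its speed; a pose out of reach is approached as far as the arm can. A call with a gripper value outside its range is refused whole. "fingers" is the closure in counts, from 0 (fully open) to 255 (shut), set as the call begins (left out, the last holds). The fingers move at their own pace and stop on an object; "grip_force" is the grip in N (left out, the last holds). Time passes only in rows, so rows that repeat a pose let the fingers close. It gives the time, the measured TCP pose, the force and the opening at its end, in the units of the state.
- r.get_state(): the state, without advancing time (a new reading comes with each control period).
- r.snapshot(name): name is "scene" or "top" or "wrist"; returns a dict with "img" (480x640x3 uint8, blue, green, red), "intrinsics" (3x3 intrinsics, pixels), "extrinsics" (4x4, takes a point from camera to world coordinates); the wrist camera has in their place "tool_from_camera" (4x4, takes a point from camera to tool coordinates, whose origin is the TCP and whose axes are the flange's). Camera axes: x right, y down, z forward; pixel columns grow to the right and rows downward; lengths in m; the calibration is good to about 2 mm. A picture is of the moment at which its call begins: read the wrist's pose just before it. There is no depth.
- r.finish_job(): hands the job in, once; it reports no verdict.
Trained networks look in a picture, given as the dict that the camera call returned (one of the last four; its "shot" number tells which), for a name from the list of things; names that differ only in an ending like _2 or _b are one class to them, and where a whole thing is asked for, a point or a joint stands for the part that bears it (a point fixed in the world has none). Each returns a list of dicts, best first, with "p" (0 to 1); they miss things now and then, are a little off and sometimes report something else, mostly with a low value. They report only what shows in the picture. A call takes as long as a camera call. They do not tell look-alikes from the thing itself.
- r.spot_in(picture, label): "xyz" ([x, y, z] in m, in world coordinates, good to about 4 mm: the middle of the surface that is visible of it).
- r.spot_point(picture, label): "xyz" ([x, y, z] in m, in world coordinates, good to about 4 mm: a listed point, or the origin of a listed thing).
The state is a dict: "clock": time; "q": joint angles; "qd": joint speeds; "joint_torque": joint torques, N m; "tool_pos": TCP position; "eef_rot": TCP orientation; "contact_force": force on the tool from outside, world axes, zero at the start; "moment": the same for the moment, N m; "opening": opening from 0.0 (shut) to 1.0 (fully open).
Only numpy, scipy, OpenCV 4.12 (cv2) and the standard library are available. Lean on these libraries where they do the work, as an engineer would, in place of code of your own. Each camera call takes 0.05 s, during which the arm holds its last target.

## Working session

There is one attempt and no reset: what is moved stays moved. The work goes in short steps, Python scripts to look and compute and a tool call to move; the robot and the scene stay as the last step left them, time stands still between calls to the robot, and variables do not carry over. Pictures are saved under pics/ and viewed, and the job is handed in when it is done.

Besides the shell and the picture viewer there is one more tool, called after "Emit:" by a JSON object that holds its "api" and its "payload". carry_out: Moves the arm, as the interface text tells. Its arguments: {"type":"object","properties":{"commands":{"type":"array","items":{"type":"array","items":{"type":"number"}}},"fingers":{"type":"number"},"grip_force":{"type":"number"}},"required":["commands"]}

```bash
mkdir -p pics; ls; python3 - <<'E'
from plant import r
import cv2
s=r.get_state(); print({k:(v if isinstance(v,(int,float)) else [round(float(a),4) for a in v]) for k,v in s.items()})
for n in ("scene","top","wrist"):
    p=r.snapshot(n); cv2.imwrite(f"pics/{n}0.png",p["img"]); print(n,p["shot"],p["intrinsics"].tolist() if hasattr(p["intrinsics"],'tolist') else p["intrinsics"])
    print(p.get("extrinsics",p.get("tool_from_camera")))
    for l in ("stand","case_mouth","groove_mid","slide_lid","rinse_cover","cover_knob"):
        print(l,[(round(d["p"],2),[round(float(a),4) for a in d["xyz"]]) for d in r.spot_point(p,l)][:4])
E
```

```text
pics
{'clock': 0.0, 'q': [-1.2252, 0.69, -0.1945, 1.5664, 0.1573, 0.9025, -0.2151], 'qd': [-0.0021, -0.0008, 0.0011, -0.0017, 0.0002, -0.0011, -0.0004], 'joint_torque': [0.0005, -52.7577, -1.2673, -15.3438, -0.0528, 0.0065, 0.0002], 'tool_pos': [0.1916, 0.5942, 0.2052], 'eef_rot': [0.1552, 0.9879, -0.001, -0.0001], 'contact_force': [-0.1285, -0.2248, 0.2373], 'moment': [-0.0602, -0.0046, 0.0222], 'opening': 1.0010004317248842}
scene 1 [[529.0869351710598, 0.0, 322.2705808942207], [0.0, 529.0869351710598, 238.94333010702883], [0.0, 0.0, 1.0]]
[[ 0.75616644  0.55584881 -0.34531784  0.94431724]
 [ 0.65436441 -0.64585939  0.39328473 -0.44964568]
 [-0.00441992 -0.52335242 -0.85210487  1.06839956]
 [ 0.          0.          0.          1.        ]]
stand [(0.93, [0.5695, -0.013, 0.0001])]
case_mouth [(0.96, [0.5743, -0.0081, 0.0406])]
groove_mid [(0.95, [0.5839, 0.0408, 0.0398])]
slide_lid [(0.76, [0.3431, -0.2232, -0.0018]), (0.7, [0.5497, -0.092, 0.0409]), (0.64, [0.4031, -0.0969, -0.0041])]
rinse_cover [(0.67, [0.5833, 0.0406, 0.0386])]
cover_knob [(0.61, [0.5838, 0.0404, 0.0718])]
top 
[... 594 characters left out ...]
id [(0.9, [0.5436, -0.0914, 0.0417]), (0.84, [0.4083, -0.0918, -0.0022]), (0.79, [0.3396, -0.2315, -0.0024]), (0.2, [0.6886, -0.3578, 0.0015])]
rinse_cover [(0.97, [0.5857, 0.0415, 0.0336])]
cover_knob [(0.97, [0.5835, 0.0416, 0.0693])]
wrist 3 [[400.1947220554561, 0.0, 320.6819733351645], [0.0, 400.1947220554561, 240.5485406755151], [0.0, 0.0, 1.0]]
[[-1.33646385e-03 -9.63928800e-01 -2.66156874e-01  6.88371305e-02]
 [ 9.99998994e-01 -1.41484139e-03  1.02735892e-04  3.82004102e-04]
 [-4.75599847e-04 -2.66156469e-01  9.63929721e-01 -1.77856507e-01]
 [ 0.00000000e+00  0.00000000e+00  0.00000000e+00  1.00000000e+00]]
stand []
case_mouth []
groove_mid []
slide_lid []
rinse_cover []
cover_knob []
```

View pics/scene0.png

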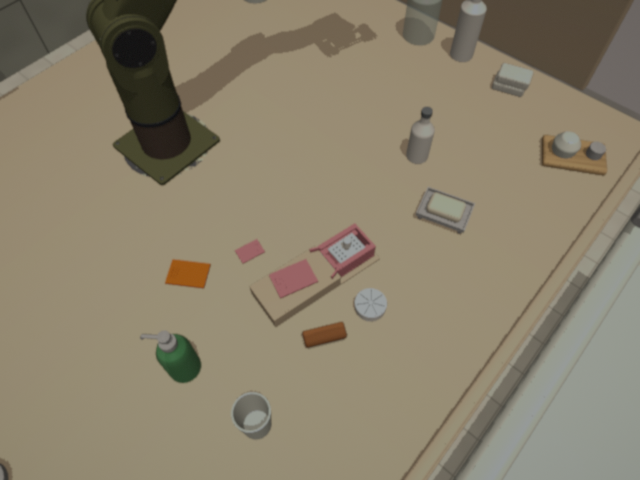

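View pics/top0.png

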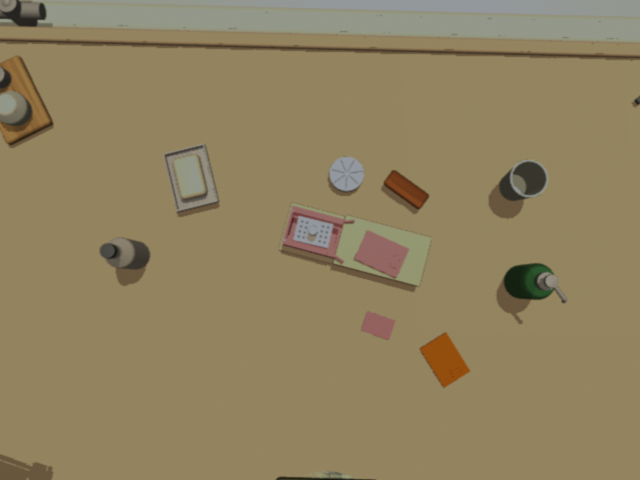

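The top image shows the case at about (313,232) with the cover in it, the rose lid on the step at (381,253), a small rose look-alike at (378,325) and an orange one at (445,360). I'll move the wrist camera over the stand for a closer view.

```bash
cat > h.py <<'E'
from plant import r
import numpy as np, cv2
from scipy.spatial.transform import Rotation as R
np.set_printoptions(precision=4,suppress=True)
def st():
    s=r.get_state(); return s,np.array(s["tool_pos"]),R.from_quat(s["eef_rot"])
def down(yaw_y_deg):
    "tool down, tool y axis at world heading yaw_y"
    a=np.radians(yaw_y_deg); y=np.array([np.cos(a),np.sin(a),0]); z=np.array([0,0,-1.]); x=np.cross(y,z)
    return R.from_matrix(np.c_[x,y,z])
def delta(pos,rot,p0=None,R0=None):
    s,p,q=st()
    p=p if p0 is None else p0; q=q if R0 is None else R0
    print("clock",round(s["clock"],2),"pos",p,"yaw_y",np.degrees(np.arctan2(*q.as_matrix()[[1,0],1])),"F",np.array(s["contact_force"]),"open",round(s["opening"],3))
    d=q.inv().apply(np.array(pos)-p); w=np.degrees((q.inv()*rot).as_rotvec())
    print("ROW",np.round(d,4),np.round(w,2)); return d,w
def wristpose(): 
    s,p,q=st(); T=np.eye(4);T[:3,:3]=q.as_matrix();T[:3,3]=p; return T
def snap(n,fn=None):
    T=wristpose() if n=="wrist" else None
    p=r.snapshot(n)
    E=T@np.array(p["tool_from_camera"]) if T is not None else np.array(p["extrinsics"])
    if fn: cv2.imwrite("pics/"+fn,p["img"])
    return p,np.array(p["intrinsics"]),E
def p2w(uv,K,E,z):
    uv=np.atleast_2d(uv).astype(float); d=np.c_[uv,np.ones(len(uv))]@np.linalg.inv(K).T@E[:3,:3].T; o=E[:3,3]
    return o+d*((z-o[2])/d[:,2])[:,None]
def w2p(P,K,E):
    P=np.atleast_2d(P); c=(P-E[:3,3])@E[:3,:3]; u=c@K.T; return u[:,:2]/u[:,2:]
E
python3 - <<'E'
from h import *
delta([0.565,-0.01,0.17],down(78))
E
```

```text
clock 1.05 pos [0.1917 0.5949 0.2061] yaw_y 72.1365238764222 F [ 0.6052  0.3728 -0.1129] open 1.003
ROW [-0.5408 -0.4612  0.036 ] [ 0.    0.   -5.86]
```

Emit:
{"api": "carry_out", "payload": {"commands": [[-0.1,-0.1,-0.05,0,0,0],[-0.25,-0.2,-0.05,0,0,-2],[-0.25,-0.2,-0.05,0,0,-2],[-0.4,-0.35,-0.05,0,0,-4],[-0.4,-0.35,-0.05,0,0,-4],[-0.4,-0.35,-0.05,0,0,-4],[-0.54,-0.461,0.036,0,0,-5.9],[-0.54,-0.461,0.036,0,0,-5.9],[-0.54,-0.461,0.036,0,0,-5.9],[-0.54,-0.461,0.036,0,0,-5.9],[-0.54,-0.461,0.036,0,0,-5.9],[-0.54,-0.461,0.036,0,0,-5.9]]}}

```text
clock: 2.25
tool_pos: [0.5026, 0.0895, 0.1908]
eef_rot: [0.104, 0.995, 0.0, 0.0]
contact_force: [0.2, 0.9, 0.2]
opening: 1.0
```

```bash
python3 - <<'E'
from h import *
delta([0.565,-0.01,0.17],down(78))
E
```

```text
clock 2.25 pos [0.5026 0.0895 0.1908] yaw_y 78.04082085716252 F [0.1948 0.9147 0.2051] open 1.0
ROW [-0.0816 -0.0844  0.0208] [0.03 0.04 0.04]
```

Emit:
{"api": "carry_out", "payload": {"commands": [[-0.04,-0.042,0.01,0,0,0],[-0.082,-0.084,0.02,0,0,0],[-0.082,-0.084,0.02,0,0,0],[-0.082,-0.084,0.02,0,0,0],[-0.082,-0.084,0.02,0,0,0],[-0.082,-0.084,0.02,0,0,0]], "fingers": 139, "grip_force": 15}}

```text
clock: 2.85
tool_pos: [0.5637, -0.0051, 0.1713]
eef_rot: [0.102, 0.995, 0.001, -0.0]
contact_force: [0.0, 0.4, 0.4]
opening: 0.48
```

```bash
python3 - <<'E'
from h import *
delta([0.565,-0.01,0.17],down(78))
p,K,E=snap("wrist","w1.png")
for l in ("stand","case_mouth","groove_mid","slide_lid","rinse_cover","cover_knob"):
    print(l,[(round(d["p"],2),np.array(d["xyz"])) for d in r.spot_point(p,l)][:3])
np.savez("w1.npz",K=K,E=E)
E
```

```text
clock 2.85 pos [ 0.5637 -0.0051  0.1713] yaw_y 78.24734653235008 F [0.002 0.376 0.448] open 0.48
ROW [-0.0023 -0.0045  0.0013] [ 0.09 -0.03  0.25]
stand [(0.84, array([ 0.5764, -0.0114, -0.0007]))]
case_mouth [(0.56, array([ 0.5735, -0.0143,  0.0378]))]
groove_mid []
slide_lid [(0.71, array([ 0.5484, -0.0865,  0.0376])), (0.62, array([ 0.4048, -0.0912,  0.002 ]))]
rinse_cover [(0.81, array([0.584 , 0.0417, 0.038 ]))]
cover_knob [(0.65, array([0.5853, 0.039 , 0.0703])), (0.19, array([ 0.7062, -0.0223,  0.0045]))]
```

View pics/w1.png

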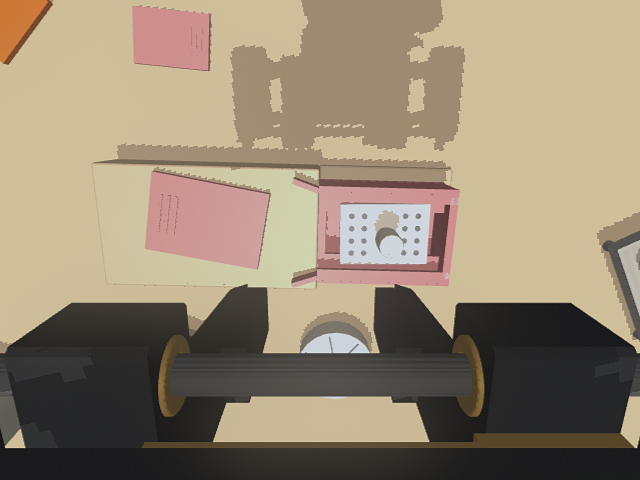

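The wrist view shows the step corners at about (93,163), (319,166), (317,289) and (107,284). The lid has its ribbed end on the left at (168,215). The knob is at (390,240) and the mouth line at u≈318.

```bash
python3 - <<'E'
from h import *
d=np.load("w1.npz");K,E=d["K"],d["E"]
print("step",p2w([(93,163),(319,166),(317,289),(107,284)],K,E,.04))
lid=p2w([(153,171),(270,193),(258,269),(146,249)],K,E,.046);print("lid",lid,lid.mean(0))
for a,b in((0,1),(3,2)): v=lid[b]-lid[a];print(np.linalg.norm(v),np.degrees(np.arctan2(v[1],v[0])))
print("cover",p2w([(340,205),(430,205),(431,263),(342,263)],K,E,.0435))
# fit stand pose by predicted points; overlay
def tf(x,y,th,P):
    a=np.radians(th);P=np.atleast_2d(P).astype(float);c,s=np.cos(a),np.sin(a)
    return np.c_[x+c*P[:,0]-s*P[:,1],y+s*P[:,0]+c*P[:,1],P[:,2]]
from scipy.optimize import least_squares
# top left in image = stand +y? tool x up in image
m=np.array([[-.175,.05,.04],[0,.05,.04],[0,-.05,.04],[-.175,-.05,.04]])
uv=np.array([(93,163),(319,166),(317,289),(107,284)],float)
f=lambda q:(w2p(tf(*q,m),K,E)-uv).ravel()
s=least_squares(f,[.574,-.01,78]);print(s.x,s.fun)
img=cv2.imread("pics/w1.png")
q=s.x
for P in ([[-.175,.05,.04],[0,.05,.04],[0,-.05,.04],[-.175,-.05,.04]],[[0,.0385,.0525],[.105,.0385,.0525],[.105,-.0385,.0525],[0,-.0385,.0525]],[[0,.05,.0],[.113,.05,.0],[.113,-.05,.0],[0,-.05,.0]]):
    cv2.polylines(img,[np.int32(w2p(tf(*q,np.array(P)),K,E)*8)],True,(255,0,0),1,cv2.LINE_AA,3)
cv2.imwrite("pics/w1o.png",cv2.resize(img[130:320,70:490],None,fx=1.9,fy=1.9,interpolation=cv2.INTER_CUBIC))
print(p2w([(390,241)],K,E,.0395+.038))
E
```

```text
step [[ 0.4846 -0.1647  0.04  ]
 [ 0.522   0.003   0.04  ]
 [ 0.6201 -0.0194  0.04  ]
 [ 0.5801 -0.1881  0.04  ]]
lid [[ 0.4996 -0.1194  0.046 ]
 [ 0.5337 -0.0376  0.046 ]
 [ 0.5912 -0.0615  0.046 ]
 [ 0.5568 -0.144   0.046 ]] [ 0.5453 -0.0906  0.046 ]
0.08866248250187597 67.38871441873216
0.08932173022521615 67.34472339722623
cover [[0.5542 0.0128 0.0435]
 [0.5685 0.081  0.0435]
 [0.6156 0.0754 0.0435]
 [0.6009 0.0053 0.0435]]
[ 0.5715 -0.007  77.0261] [-2.5801 -0.962   1.79    0.659   1.3719 -0.1644 -0.4949  1.0593]
[[0.5802 0.0419 0.0775]]
```

View pics/w1o.png

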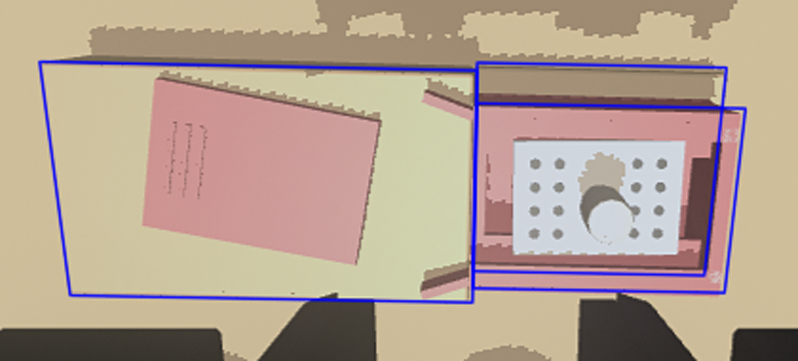

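```bash
python3 - <<'E'
from h import *
delta([0.583,0.0415,0.11],down(78))
E
```

```text
clock 3.2 pos [ 0.5643 -0.0074  0.1711] yaw_y 78.08871029472006 F [-0.3978  0.4325  0.449 ] open 0.457
ROW [-0.0082  0.0517  0.0611] [0.01 0.01 0.09]
```

Emit:
{"api": "carry_out", "payload": {"commands": [[-0.008,0.03,0.02,0,0,0],[-0.008,0.051,0.04,0,0,0],[-0.008,0.051,0.061,0,0,0],[-0.008,0.051,0.061,0,0,0],[-0.008,0.051,0.061,0,0,0],[-0.008,0.051,0.061,0,0,0]]}}

```text
clock: 3.8
tool_pos: [0.5835, 0.0396, 0.111]
eef_rot: [0.105, 0.994, -0.0, 0.001]
contact_force: [0.5, 0.1, -0.4]
opening: 0.458
```

```bash
python3 - <<'E'
from h import *
p,K,E=snap("wrist","w2.png")
print(w2p([[.583,.0415,.0775]],K,E))
for l in ("rinse_cover","cover_knob"):
    print(l,[(round(d["p"],2),np.array(d["xyz"])) for d in r.spot_point(p,l)][:3])
np.savez("w2.npz",K=K,E=E)
delta([0.583,0.0415,0.0515],down(78))
E
```

```text
[[323.0352 257.0503]]
rinse_cover [(0.72, array([0.5829, 0.0406, 0.0369]))]
cover_knob [(0.57, array([0.5849, 0.0399, 0.0691]))]
clock 3.95 pos [0.5834 0.0399 0.111 ] yaw_y 77.98391368754262 F [0.5173 0.2039 0.0853] open 0.454
ROW [0.0009 0.0015 0.0595] [ 0.03  0.1  -0.02]
```

View pics/w2.png

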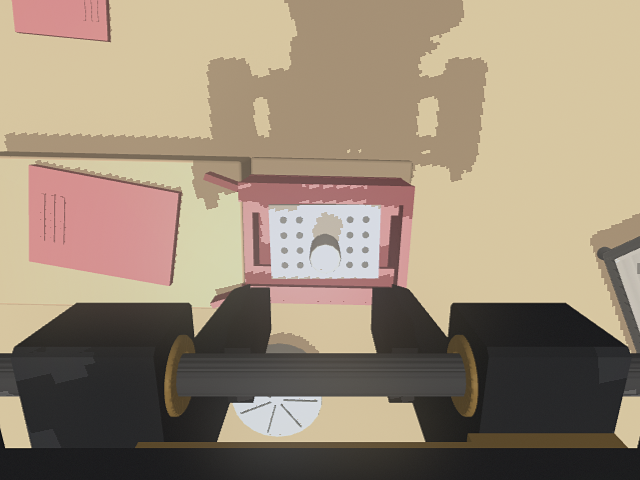

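The knob top is at (324,257), within 1 px of my prediction, so I'll descend, grip it and check the grasp.

Emit:
{"api": "carry_out", "payload": {"commands": [[0.001,0.0015,0.025,0,0,0],[0.001,0.0015,0.045,0,0,0],[0.001,0.0015,0.059,0,0,0],[0.001,0.0015,0.059,0,0,0],[0.001,0.0015,0.059,0,0,0],[0.001,0.0015,0.059,0,0,0]]}}

```text
clock: 4.55
tool_pos: [0.583, 0.0421, 0.0519]
eef_rot: [0.104, 0.995, 0.0, 0.001]
contact_force: [1.1, -0.6, 0.1]
opening: 0.453
```

Emit:
{"api": "carry_out", "payload": {"commands": [[0,0,0,0,0,0],[0,0,0,0,0,0],[0,0,0,0,0,0],[0,0,0,0,0,0],[0,0,0,0,0,0],[0,0,0,0,0,0],[0,0,0,0,0,0],[0,0,0,0,0,0]], "fingers": 255, "grip_force": 15}}

```text
clock: 5.35
tool_pos: [0.5821, 0.042, 0.0509]
eef_rot: [0.104, 0.995, 0.0, -0.0]
contact_force: [-0.7, 0.5, 0.0]
opening: 0.001
```

```bash
python3 - <<'E'
from h import *
delta([0.583,0.0415,0.13],down(78))
E
```

```text
clock 5.35 pos [0.5821 0.042  0.0509] yaw_y 78.03421285644586 F [-0.6634  0.5076  0.0154] open 0.001
ROW [-0.001  -0.0003 -0.0791] [ 0.01 -0.    0.03]
```

The fingers shut completely, so the knob wasn't gripped. I'll look before doing anything else.

```bash
python3 - <<'E'
from h import *
p,K,E=snap("wrist","w3.png")
print(w2p([[.583,.0415,.0775]],K,E), E)
p,K,E=snap("scene","s3.png")
i=p["img"][190:310,290:420]; cv2.imwrite("pics/s3c.png",cv2.resize(i,None,fx=5,fy=5,interpolation=cv2.INTER_CUBIC))
E
```

```text
[[318.8792 306.2712]] [[ 0.2086  0.9427  0.2604  0.5149]
 [ 0.978  -0.2013 -0.0549  0.0567]
 [ 0.0007  0.2662 -0.9639  0.2288]
 [ 0.      0.      0.      1.    ]]
```

View pics/w3.png

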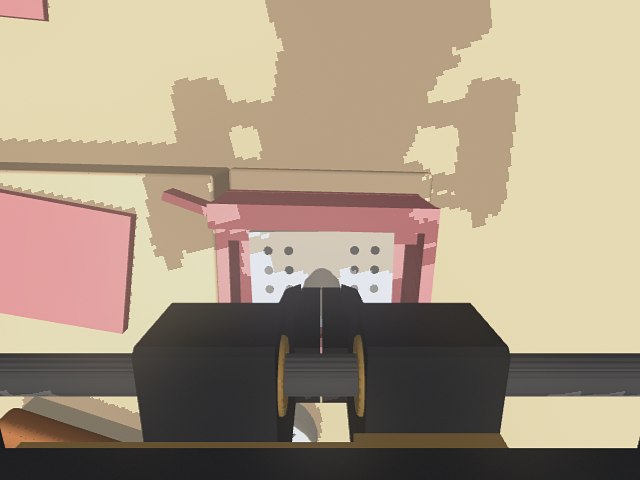

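View pics/s3c.png

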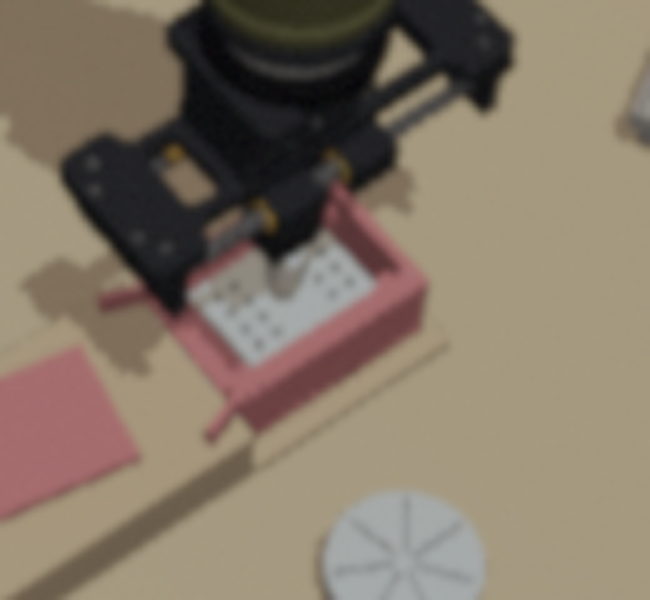

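```bash
python3 - <<'E'
from h import *
d=np.load("w2.npz")
print("w2 plate top edge",p2w([(269,207),(380,206),(268,278),(380,278)],d["K"],d["E"],.0435))
p,K,E=snap("wrist")
print("w3 plate top edge",p2w([(250,233),(393,233)],K,E,.0435))
print("grey top",p2w([(321,268)],K,E,.0775),p2w([(321,268)],K,E,.0435))
s,pos,q=st()
for z in (0,-.019,-.045): print("tool pts px",w2p(pos+q.apply([0,0,z])[None],K,E), w2p(pos+q.apply([0.009,0,z])[None],K,E))
i=p["img"][200:330,220:420]; cv2.imwrite("pics/w3c.png",cv2.resize(i,None,fx=4,fy=4,interpolation=cv2.INTER_CUBIC))
p,K,E=snap("scene")
print("scene", w2p([[.583,.0415,.0775],[.583,.0415,.0435],pos,pos+q.apply([0,0,-.03])],K,E)-[290,190])
E
```

```text
w2 plate top edge [[0.5548 0.0134 0.0435]
 [0.5686 0.081  0.0435]
 [0.6003 0.0013 0.0435]
 [0.6157 0.0728 0.0435]]
w3 plate top edge [[0.5543 0.0138 0.0435]
 [0.5685 0.0807 0.0435]]
grey top [[0.5669 0.0458 0.0775]] [[0.5786 0.0433 0.0435]]
tool pts px [[319.8505 280.5371]] [[319.812  262.5195]]
tool pts px [[319.7867 296.6131]] [[319.7431 276.8714]]
tool pts px [[319.6734 325.1301]] [[319.6204 302.4269]]
scene [[56.193  49.1895]
 [55.678  57.0866]
 [55.6335 55.0244]
 [56.0871 47.9969]]
```

View pics/w3c.png

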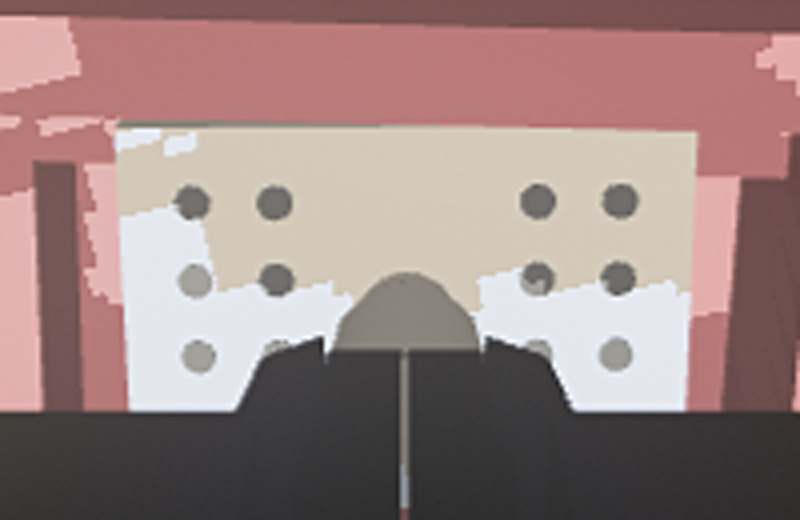

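Emit:
{"api": "carry_out", "payload": {"commands": [[0,0,0,0,0,0],[0,0,0,0,0,0],[0,0,0,0,0,0],[0,0,0,0,0,0],[0,0,0,0,0,0]], "fingers": 139}}

```text
clock: 6.05
tool_pos: [0.5821, 0.042, 0.0509]
eef_rot: [0.104, 0.995, 0.0, -0.0]
contact_force: [-0.8, 0.2, -0.0]
opening: 0.436
```

```bash
python3 - <<'E'
from h import *
p,K,E=snap("wrist")
i=p["img"][200:350,200:440]; cv2.imwrite("pics/w4c.png",cv2.resize(i,None,fx=3.3,fy=3.3,interpolation=cv2.INTER_CUBIC))
p,K,E=snap("scene")
i=p["img"][215:275,320:380]; cv2.imwrite("pics/s4c.png",cv2.resize(i,None,fx=9,fy=9,interpolation=cv2.INTER_CUBIC))
E
```

```text
(no output)
```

View pics/w4c.png

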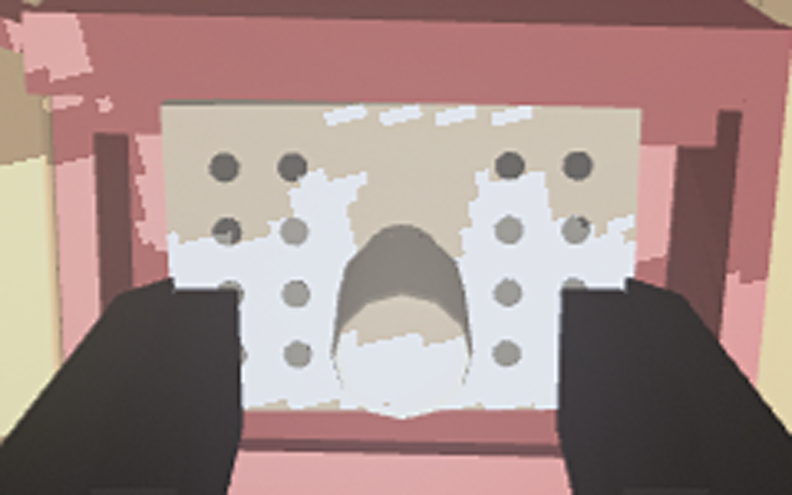

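View pics/s4c.png

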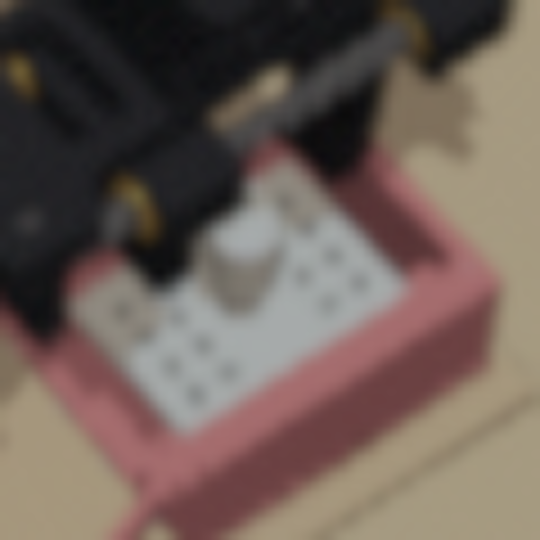

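The image shows the fingers straddling the knob, with their tips about 3 mm above its top. That puts the real tips roughly 30 mm short of the reported TCP. I'll go down carefully in two stages and watch the force.

Emit:
{"api": "carry_out", "payload": {"commands": [[0,0,0.007,0,0,0],[0,0,0.014,0,0,0],[0,0,0.014,0,0,0],[0,0,0.014,0,0,0]]}}

```text
clock: 6.55
tool_pos: [0.5818, 0.042, 0.0365]
eef_rot: [0.104, 0.995, -0.0, -0.0]
contact_force: [-0.9, 0.2, -0.4]
opening: 0.457
```

```bash
python3 - <<'E'
from h import *
print(st()[0]["contact_force"])
p,K,E=snap("wrist")
i=p["img"][200:350,200:440]; cv2.imwrite("pics/w5c.png",cv2.resize(i,None,fx=3.3,fy=3.3,interpolation=cv2.INTER_CUBIC))
p,K,E=snap("scene")
i=p["img"][215:275,320:380]; cv2.imwrite("pics/s5c.png",cv2.resize(i,None,fx=9,fy=9,interpolation=cv2.INTER_CUBIC))
E
```

```text
[-0.92    0.1987 -0.4386]
```

View pics/w5c.png

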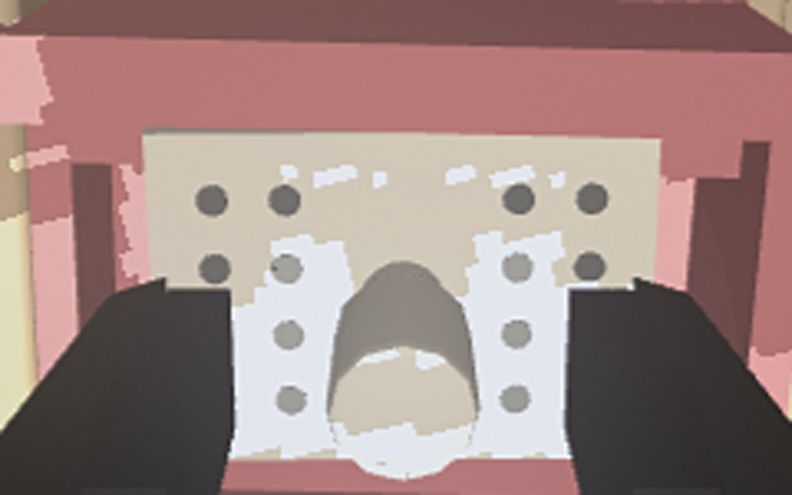

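View pics/s5c.png

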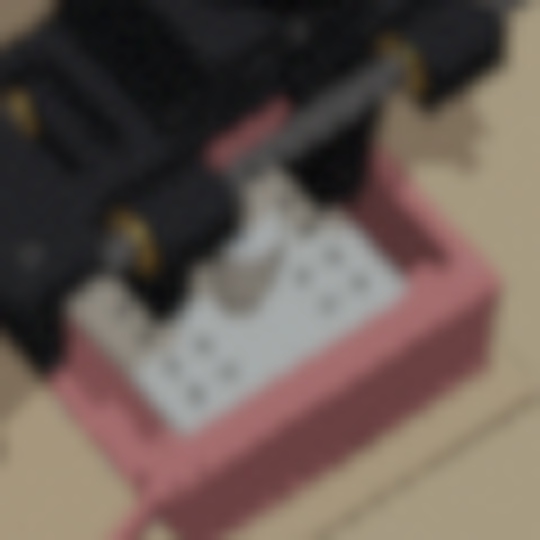

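Emit:
{"api": "carry_out", "payload": {"commands": [[0,0,0.005,0,0,0],[0,0,0.01,0,0,0],[0,0,0.01,0,0,0]]}}

```text
clock: 6.95
tool_pos: [0.5815, 0.0419, 0.0261]
eef_rot: [0.104, 0.995, -0.0, -0.001]
contact_force: [0.1, -0.4, 0.0]
opening: 0.458
```

Emit:
{"api": "carry_out", "payload": {"commands": [[0,0,0,0,0,0],[0,0,0,0,0,0],[0,0,0,0,0,0],[0,0,0,0,0,0],[0,0,0,0,0,0],[0,0,0,0,0,0]], "fingers": 255, "grip_force": 15}}

```text
clock: 7.55
tool_pos: [0.5822, 0.0421, 0.027]
eef_rot: [0.104, 0.995, 0.0, 0.0]
contact_force: [-0.2, -0.7, 1.1]
opening: 0.198
```

Gripped: the opening of 0.198 is about 17.5 mm, which matches the 18 mm knob. I'll lift it.

Emit:
{"api": "carry_out", "payload": {"commands": [[0,0,-0.01,0,0,0],[0,0,-0.025,0,0,0],[0,0,-0.05,0,0,0],[0,0,-0.07,0,0,0],[0,0,-0.07,0,0,0],[0,0,-0.07,0,0,0]]}}

```text
clock: 8.15
tool_pos: [0.5824, 0.0419, 0.0978]
eef_rot: [0.104, 0.995, 0.0, 0.001]
contact_force: [-0.3, -0.4, -0.7]
opening: 0.198
```

```bash
python3 - <<'E'
from h import *
delta([0.477,0.063,0.097],down(78))
p,K,E=snap("wrist","w6.png")
E
```

```text
clock 8.15 pos [0.5824 0.0419 0.0978] yaw_y 78.02757871740678 F [-0.3293 -0.4255 -0.6666] open 0.198
ROW [ 0.1075 -0.0013  0.0006] [0.03 0.08 0.03]
```

View pics/w6.png

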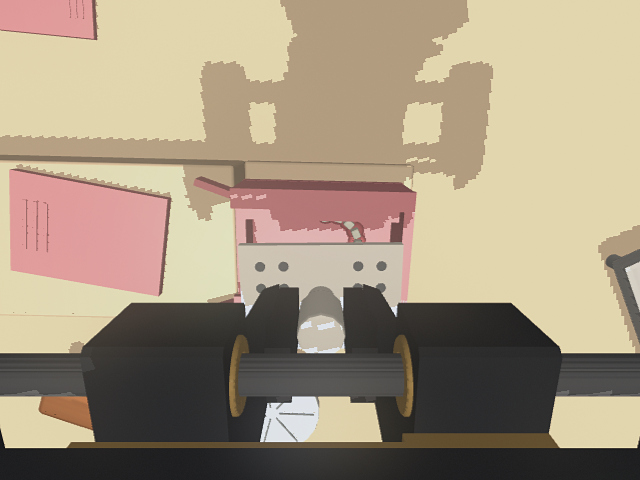

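Emit:
{"api": "carry_out", "payload": {"commands": [[0.03,0,0,0,0,0],[0.07,0,0,0,0,0],[0.115,0,0,0,0,0],[0.115,0,0,0,0,0],[0.115,0,0.04,0,0,0],[0.115,0,0.075,0,0,0],[0.115,0,0.095,0,0,0],[0.115,0,0.102,0,0,0],[0.115,0,0.102,0,0,0],[0.115,0,0.102,0,0,0]]}}

```text
clock: 9.2
tool_pos: [0.47, 0.0658, -0.0047]
eef_rot: [0.104, 0.995, 0.0, 0.0]
contact_force: [0.2, 0.7, -0.8]
opening: 0.198
```

```bash
python3 - <<'E'
from h import *
delta([0.470,0.064,-.0125],down(78))
p,K,E=snap("wrist","w7.png")
p,K,E=snap("scene")
i=p["img"][190:310,230:400]; cv2.imwrite("pics/s7c.png",cv2.resize(i,None,fx=4.6,fy=4.6,interpolation=cv2.INTER_CUBIC))
E
```

```text
clock 9.2 pos [ 0.47    0.0658 -0.0047] yaw_y 78.02899593103639 F [ 0.1569  0.7456 -0.8251] open 0.198
ROW [-0.0004 -0.0018  0.0078] [0.02 0.03 0.03]
```

View pics/w7.png

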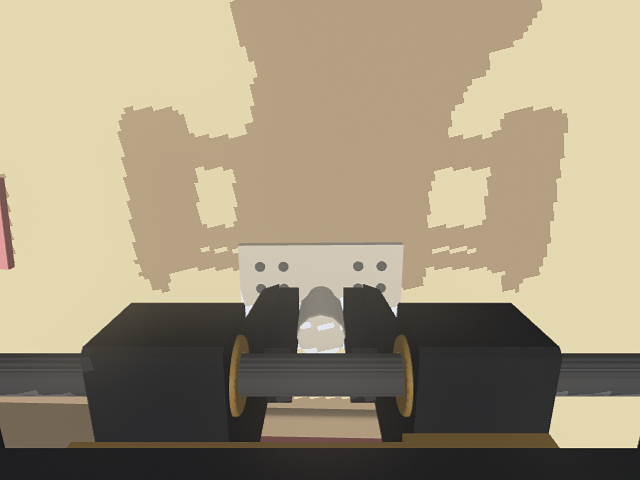

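View pics/s7c.png

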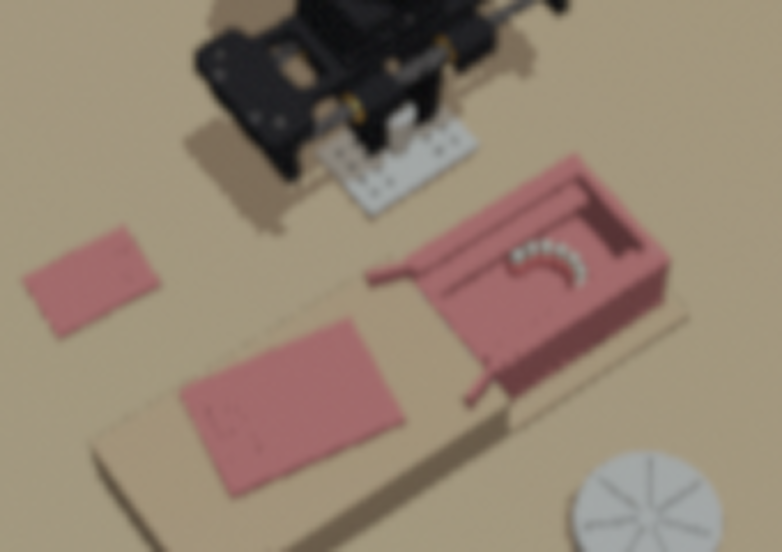

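The cover is level, about 8 mm above clear floor beside the stand. I'll lower it slowly.

Emit:
{"api": "carry_out", "payload": {"commands": [[0,0,0.001,0,0,0],[0,0,0.002,0,0,0],[0,0,0.003,0,0,0],[0,0,0.004,0,0,0],[0,0,0.005,0,0,0],[0,0,0.006,0,0,0],[0,0,0.006,0,0,0],[0,0,0.006,0,0,0]]}}

```text
clock: 10.1
tool_pos: [0.4696, 0.0659, -0.0111]
eef_rot: [0.104, 0.995, 0.0, -0.0]
contact_force: [0.2, -0.4, -0.7]
opening: 0.192
```

Emit:
{"api": "carry_out", "payload": {"commands": [[0,0,0.0005,0,0,0],[0,0,0.001,0,0,0],[0,0,0.0015,0,0,0],[0,0,0.0015,0,0,0]]}}

```text
clock: 10.5
tool_pos: [0.4696, 0.0659, -0.0125]
eef_rot: [0.104, 0.995, 0.0, 0.0]
contact_force: [-0.7, -0.4, 0.7]
opening: 0.194
```

Emit:
{"api": "carry_out", "payload": {"commands": [[0,0,0.0005,0,0,0],[0,0,0.001,0,0,0],[0,0,0.001,0,0,0]]}}

```text
clock: 10.8
tool_pos: [0.4697, 0.0658, -0.0126]
eef_rot: [0.104, 0.995, 0.0, 0.0]
contact_force: [-1.5, -0.0, 12.1]
opening: 0.2
```

Contact. I'll ease off the pressure and release.

Emit:
{"api": "carry_out", "payload": {"commands": [[0,0,-0.0008,0,0,0],[0,0,-0.0008,0,0,0]]}}

```text
clock: 11.0
tool_pos: [0.4697, 0.0659, -0.0126]
eef_rot: [0.104, 0.995, 0.0, 0.0]
contact_force: [-0.8, 0.1, 5.7]
opening: 0.198
```

Emit:
{"api": "carry_out", "payload": {"commands": [[0,0,0,0,0,0],[0,0,0,0,0,0],[0,0,0,0,0,0],[0,0,0,0,0,0],[0,0,0,0,0,0],[0,0,0,0,0,0]], "fingers": 139}}

```text
clock: 11.6
tool_pos: [0.4696, 0.0658, -0.0128]
eef_rot: [0.104, 0.995, 0.0, -0.0]
contact_force: [-0.1, 0.2, -0.6]
opening: 0.455
```

Emit:
{"api": "carry_out", "payload": {"commands": [[0,0,-0.01,0,0,0],[0,0,-0.03,0,0,0],[0,0,-0.06,0,0,0],[0,0,-0.1,0,0,0],[0,0,-0.14,0,0,0],[0,0,-0.18,0,0,0],[0,0,-0.18,0,0,0],[0,0,-0.18,0,0,0]]}}

```text
clock: 12.4
tool_pos: [0.4699, 0.0656, 0.1683]
eef_rot: [0.104, 0.995, 0.0, 0.001]
contact_force: [-0.4, -0.1, -0.4]
opening: 0.457
```

```bash
python3 - <<'E'
from h import *
p,K,E=snap("wrist","w8.png")
# lid/trailing data from w1: plan push pose with tool y along stand y
q=(.5715,-.007,77.5)
a=np.radians(77.5);X=np.array([np.cos(a),np.sin(a),0]);Y=np.array([-X[1],X[0],0])
for c in ([.5453,-.0906],):
    v=np.array([c[0]-.5715,c[1]+.008,0]);print("lid centre in stand",v@X,v@Y)
print("stand y heading",77.5+90-180)
o=np.array([.572,-.008,0])
print("behind lid", o-.150*X, st()[1])
print(st()[0]["q"])
E
```

```text
lid centre in stand -0.08631276807328479 0.007701043275254952
stand y heading -12.5
behind lid [ 0.5395 -0.1544  0.    ] [0.4691 0.0654 0.1672]
[-0.0683  0.5661 -0.2595  2.0497  0.2639  0.5571  0.8476]
```

View pics/w8.png

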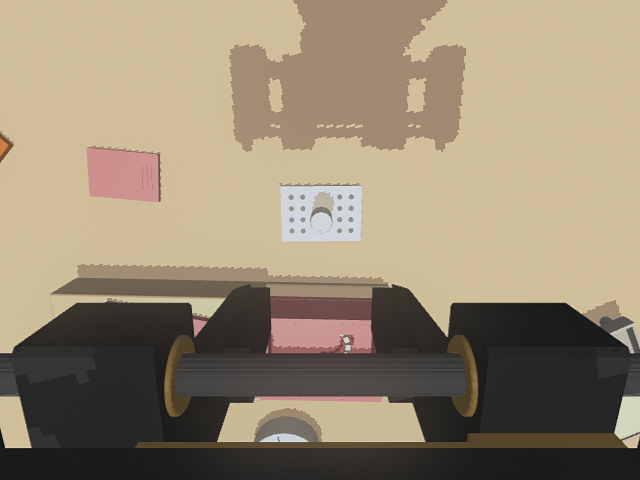

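The cover is upright on the floor at (321,213), clear of the stand. Next, with the jaws across the stand and slightly open, I'll push the lid with both fingertips so it squares up.

```bash
cat >> h.py <<'E'
O=np.array([.5715,-.007,0]);TH=77.1
_a=np.radians(TH);X=np.array([np.cos(_a),np.sin(_a),0]);Y=np.array([-X[1],X[0],0])
def sp(x,y,z): return O+x*X+y*Y+np.array([0,0,z])
def tost(P): v=np.atleast_2d(P)-O; return np.c_[v@X,v@Y,v[:,2]]
E
python3 - <<'E'
from h import *
delta(sp(-.153,.008,.12),down(TH+90))
print(sp(-.153,.008,.1))
E
```

```text
clock 12.45 pos [0.4691 0.0654 0.1672] yaw_y 78.02151021905239 F [-0.1586  0.3704 -0.057 ] open 0.457
ROW [-0.1048 -0.2024  0.0473] [ -0.01  -0.03 -89.08]
[ 0.5295 -0.1544  0.1   ]
```

Emit:
{"api": "carry_out", "payload": {"commands": [[-0.02,-0.04,0,0,0,-8],[-0.04,-0.08,0,0,0,-16],[-0.06,-0.11,0,0,0,-24],[-0.08,-0.15,0,0,0,-32],[-0.105,-0.18,0,0,0,-40],[-0.105,-0.202,0,0,0,-48],[-0.105,-0.202,0.02,0,0,-56],[-0.105,-0.202,0.04,0,0,-64],[-0.105,-0.202,0.047,0,0,-72],[-0.105,-0.202,0.047,0,0,-80],[-0.105,-0.202,0.047,0,0,-89.1],[-0.105,-0.202,0.047,0,0,-89.1]], "fingers": 203}}

```text
clock: 13.65
tool_pos: [0.529, -0.1532, 0.1181]
eef_rot: [-0.624, 0.781, 0.002, -0.001]
contact_force: [0.1, -0.7, -0.0]
opening: 0.204
```

```bash
python3 - <<'E'
from h import *
delta(sp(-.153,.008,.04),down(TH+90))
p,K,E=snap("wrist","w9.png")
E
```

```text
clock 13.65 pos [ 0.529  -0.1532  0.1181] yaw_y 167.21413739497302 F [ 0.0729 -0.6959 -0.0188] open 0.204
ROW [ 0.0011 -0.0012  0.0781] [0.24 0.06 0.11]
```

View pics/w9.png

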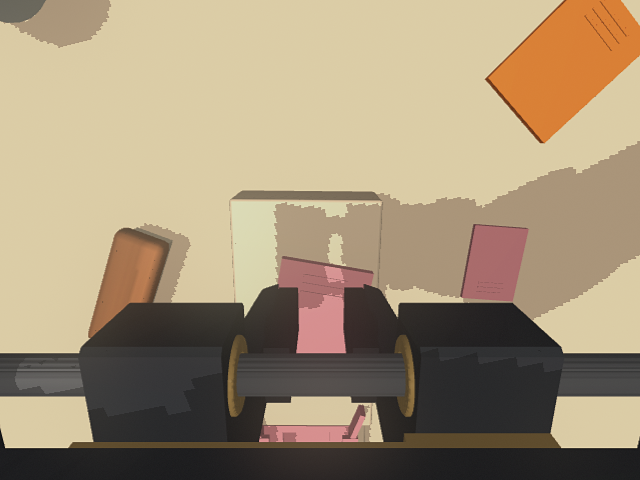

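```bash
python3 - <<'E'
from h import *
p,K,E=snap("wrist")
print("lid trail corners",tost(p2w([(280,258),(373,272)],K,E,.046)))
print("step end",tost(p2w([(230,199),(381,200)],K,E,.04)))
s,pos,q=st(); print("tcp",tost(pos))
E
```

```text
lid trail corners [[-0.1387 -0.0175  0.046 ]
 [-0.1287  0.044   0.046 ]]
step end [[-0.1769 -0.0492  0.04  ]
 [-0.1759  0.0484  0.04  ]]
tcp [[-0.152   0.0083  0.1189]]
```

Emit:
{"api": "carry_out", "payload": {"commands": [[0.005,0,0.02,0,0,0],[0.005,0,0.05,0,0,0],[0.005,0,0.08,0,0,0],[0.005,0,0.096,0,0,0],[0.005,0,0.098,0,0,0],[0.005,0,0.098,0,0,0],[0.005,0,0.098,0,0,0]]}}

```text
clock: 14.45
tool_pos: [0.5301, -0.1583, 0.0231]
eef_rot: [-0.623, 0.782, -0.0, 0.001]
contact_force: [0.4, 0.4, 0.1]
opening: 0.208
```

Emit:
{"api": "carry_out", "payload": {"commands": [[0,0,0.0015,0,0,0],[0,0,0.003,0,0,0],[0,0,0.0045,0,0,0],[0,0,0.005,0,0,0],[0,0,0.005,0,0,0]]}}

```text
clock: 14.95
tool_pos: [0.5293, -0.1584, 0.0172]
eef_rot: [-0.623, 0.782, 0.0, -0.0]
contact_force: [-0.1, -1.0, -0.3]
opening: 0.205
```

```bash
python3 - <<'E'
from h import *
p,K,E=snap("wrist","w10.png")
i=p["img"][180:330,200:440]; cv2.imwrite("pics/w10c.png",cv2.resize(i,None,fx=3.3,fy=3.3,interpolation=cv2.INTER_CUBIC))
p,K,E=snap("scene")
i=p["img"][220:330,230:400]; cv2.imwrite("pics/s10c.png",cv2.resize(i,None,fx=4.6,fy=4.6,interpolation=cv2.INTER_CUBIC))
print(tost(st()[1]))
E
```

```text
[[-0.1569  0.0073  0.0172]]
```

View pics/w10c.png

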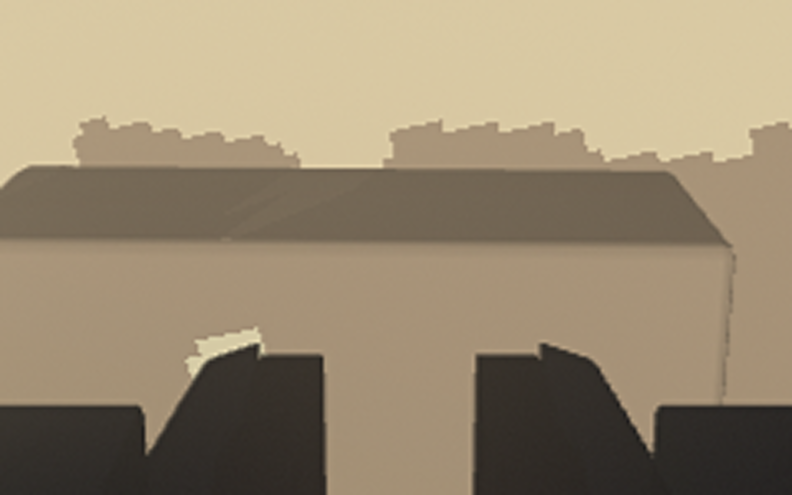

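View pics/s10c.png

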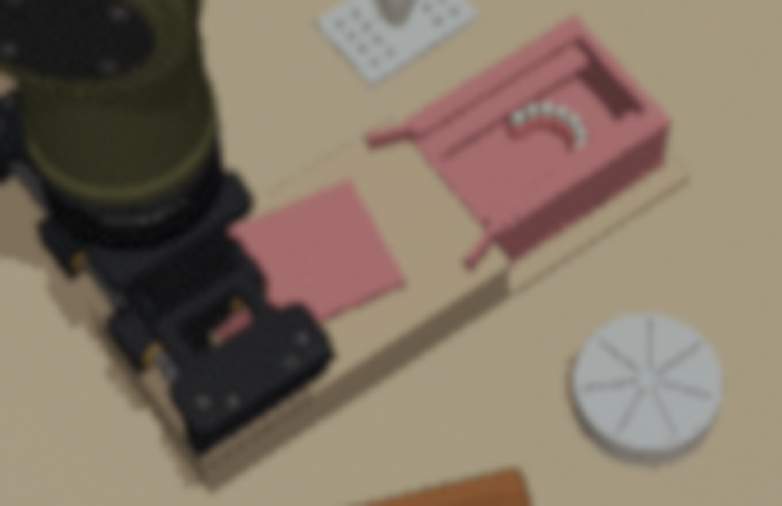

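Emit:
{"api": "carry_out", "payload": {"commands": [[0,0,0.001,0,0,0],[0,0,0.002,0,0,0],[0,0,0.003,0,0,0],[0,0,0.0035,0,0,0],[0,0,0.0035,0,0,0]]}}

```text
clock: 15.55
tool_pos: [0.5293, -0.1584, 0.0136]
eef_rot: [-0.623, 0.782, 0.0, -0.0]
contact_force: [0.3, 0.6, -0.3]
opening: 0.205
```

Emit:
{"api": "carry_out", "payload": {"commands": [[0,0,0.0005,0,0,0],[0,0,0.001,0,0,0],[0,0,0.0015,0,0,0],[0,0,0.0015,0,0,0]]}}

```text
clock: 15.95
tool_pos: [0.5293, -0.1584, 0.0122]
eef_rot: [-0.623, 0.782, 0.0, 0.0]
contact_force: [0.3, 0.1, -1.0]
opening: 0.206
```

Emit:
{"api": "carry_out", "payload": {"commands": [[0,0,0.0005,0,0,0],[0,0,0.001,0,0,0],[0,0,0.001,0,0,0]]}}

```text
clock: 16.25
tool_pos: [0.5293, -0.1584, 0.0112]
eef_rot: [-0.623, 0.782, 0.0, -0.0]
contact_force: [-0.2, 0.2, -1.0]
opening: 0.202
```

Emit:
{"api": "carry_out", "payload": {"commands": [[0,0,0.0005,0,0,0],[0,0,0.001,0,0,0],[0,0,0.001,0,0,0]]}}

```text
clock: 16.55
tool_pos: [0.5293, -0.1584, 0.0102]
eef_rot: [-0.623, 0.782, 0.0, -0.0]
contact_force: [0.2, 0.3, -0.5]
opening: 0.201
```

Emit:
{"api": "carry_out", "payload": {"commands": [[0,0,0.0005,0,0,0],[0,0,0.001,0,0,0],[0,0,0.001,0,0,0]]}}

```text
clock: 16.85
tool_pos: [0.5293, -0.1584, 0.0092]
eef_rot: [-0.623, 0.782, 0.0, -0.0]
contact_force: [0.1, 0.4, -0.7]
opening: 0.203
```

Emit:
{"api": "carry_out", "payload": {"commands": [[0,0,0.0005,0,0,0],[0,0,0.001,0,0,0],[0,0,0.001,0,0,0]]}}

```text
clock: 17.15
tool_pos: [0.5293, -0.1584, 0.0081]
eef_rot: [-0.623, 0.782, 0.0, -0.0]
contact_force: [0.2, 0.5, 0.0]
opening: 0.205
```

Emit:
{"api": "carry_out", "payload": {"commands": [[0,0,0.0005,0,0,0],[0,0,0.001,0,0,0],[0,0,0.001,0,0,0]]}}

```text
clock: 17.45
tool_pos: [0.5294, -0.1584, 0.0078]
eef_rot: [-0.623, 0.782, -0.0, 0.0]
contact_force: [-1.9, 0.2, 5.7]
opening: 0.203
```

Emit:
{"api": "carry_out", "payload": {"commands": [[0,0,0.0005,0,0,0],[0,0,0.001,0,0,0],[0,0,0.001,0,0,0]]}}

```text
clock: 17.75
tool_pos: [0.5294, -0.1584, 0.0078]
eef_rot: [-0.624, 0.782, -0.001, -0.0]
contact_force: [-3.6, 0.3, 15.6]
opening: 0.202
```

```bash
python3 - <<'E'
from h import *
print(st()[0]["contact_force"])
p,K,E=snap("wrist")
i=p["img"][180:330,200:440]; cv2.imwrite("pics/w11c.png",cv2.resize(i,None,fx=3.3,fy=3.3,interpolation=cv2.INTER_CUBIC))
E
```

```text
[-3.5917  0.2777 15.6202]
```

View pics/w11c.png

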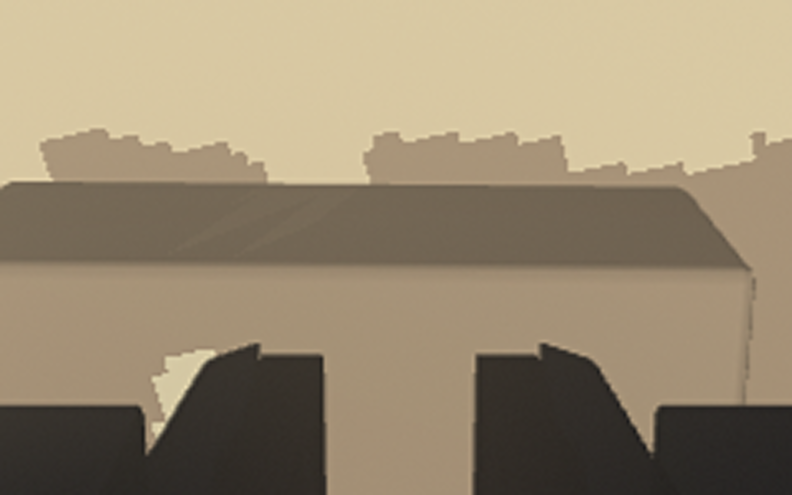

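The tips touched the step at TCP z≈0.008, so the true tip offset is about 32 mm. I'll raise them about 2 mm and start a slow push to square the lid.

Emit:
{"api": "carry_out", "payload": {"commands": [[0,0,-0.002,0,0,0],[0,0,-0.0038,0,0,0],[0,0,-0.0038,0,0,0],[-0.004,0,-0.0038,0,0,0],[-0.008,0,-0.0038,0,0,0],[-0.011,0,-0.0038,0,0,0],[-0.014,0,-0.0038,0,0,0],[-0.017,0,-0.0038,0,0,0],[-0.02,0,-0.0038,0,0,0],[-0.023,0,-0.0038,0,0,0],[-0.023,0,-0.0038,0,0,0]]}}

```text
clock: 18.9
tool_pos: [0.5347, -0.1352, 0.0101]
eef_rot: [-0.624, 0.782, 0.0, 0.0]
contact_force: [-0.6, -0.5, 0.0]
opening: 0.204
```

```bash
python3 - <<'E'
from h import *
p,K,E=snap("scene")
i=p["img"][220:330,230:400]; cv2.imwrite("pics/s12c.png",cv2.resize(i,None,fx=4.6,fy=4.6,interpolation=cv2.INTER_CUBIC))
s,pos,q=st();print(tost(pos),s["contact_force"])
E
```

```text
[[-0.1336  0.0073  0.0101]] [-0.1203 -0.0835  0.1456]
```

View pics/s12c.png

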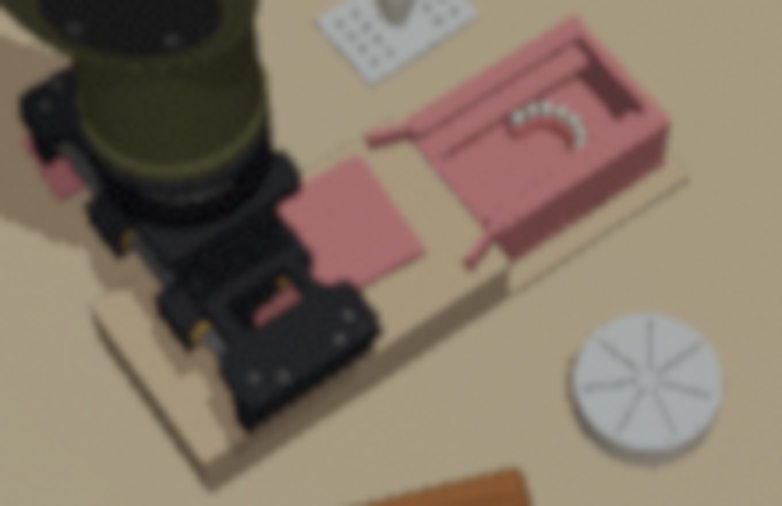

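The lid moved. Its leading corners are at crop (357,155) and (423,248), so I'll convert them to stand coordinates.

```bash
python3 - <<'E'
from h import *
p,K,E=snap("scene")
f=lambda L:np.array([(230+(u+.5)/4.6-.5,220+(v+.5)/4.6-.5) for u,v in L])
print("lead",tost(p2w(f([(357,155),(423,248)]),K,E,.046)))
print("mouth line ends (step corner -y)",tost(p2w(f([(509,270)]),K,E,.04)))
print("horn tips",tost(p2w(f([(367,135),(466,264)]),K,E,.052)))
E
```

```text
lead [[-0.03    0.0366  0.046 ]
 [-0.0343 -0.0235  0.046 ]]
mouth line ends (step corner -y) [[-0.0066 -0.0546  0.04  ]]
horn tips [[-0.0215  0.0399  0.052 ]
 [-0.0249 -0.0448  0.052 ]]
```

Emit:
{"api": "carry_out", "payload": {"commands": [[-0.003,-0.0008,0,0,0,0],[-0.006,-0.0016,0,0,0,0],[-0.009,-0.0024,0,0,0,0],[-0.012,-0.0032,0,0,0,0],[-0.015,-0.004,0,0,0,0],[-0.018,-0.0048,0,0,0,0],[-0.021,-0.0056,0,0,0,0],[-0.024,-0.0064,0,0,0,0],[-0.024,-0.0064,0,0,0,0]]}}

```text
clock: 19.9
tool_pos: [0.543, -0.124, 0.0097]
eef_rot: [-0.621, 0.783, -0.004, -0.007]
contact_force: [-2.0, -15.0, 5.3]
opening: 0.204
```

```bash
python3 - <<'E'
from h import *
s,pos,q=st();print(tost(pos),s["contact_force"])
p,K,E=snap("scene")
i=p["img"][220:330,230:400]; cv2.imwrite("pics/s13c.png",cv2.resize(i,None,fx=4.6,fy=4.6,interpolation=cv2.INTER_CUBIC))
E
```

```text
[[-0.1204  0.0016  0.0097]] [ -2.0266 -14.9907   5.3413]
```

View pics/s13c.png

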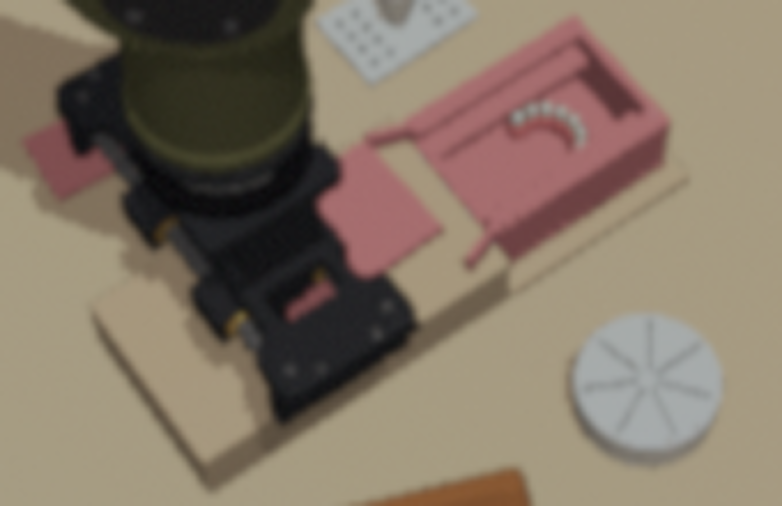

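The lid's left leading corner has caught on the horn tip (15 N at crop (370,137)), because the lid sits about 8 mm too far left. I'll back off, straddle the lid with open jaws and close partway to centre it on the step without lifting it.

Emit:
{"api": "carry_out", "payload": {"commands": [[0.006,0,0,0,0,0],[0.015,0,0,0,0,0],[0.025,0,0,0,0,0],[0.03,0,-0.02,0,0,0],[0.03,0,-0.05,0,0,0],[0.03,0,-0.08,0,0,0],[0.03,0,-0.08,0,0,0],[0.03,0,-0.08,0,0,0]], "fingers": 0, "grip_force": 5}}

```text
clock: 20.75
tool_pos: [0.5395, -0.1431, 0.0903]
eef_rot: [-0.624, 0.782, -0.0, 0.001]
contact_force: [0.4, -0.3, -1.0]
opening: 0.908
```

```bash
python3 - <<'E'
from h import *
delta(sp(-.068,0,.09),down(TH+90))
p,K,E=snap("wrist","w14.png")
i=p["img"][180:330,200:440]
print(tost(st()[1]))
p,K,E=snap("scene")
i=p["img"][220:330,230:400]; cv2.imwrite("pics/s14c.png",cv2.resize(i,None,fx=4.6,fy=4.6,interpolation=cv2.INTER_CUBIC))
E
```

```text
clock 20.75 pos [ 0.5395 -0.1431  0.0903] yaw_y 167.14562896571152 F [ 0.4398 -0.2701 -0.9566] open 0.908
ROW [-0.0718 -0.0008  0.0003] [-0.05  0.04  0.05]
[[-0.14    0.0015  0.0895]]
```

View pics/w14.png

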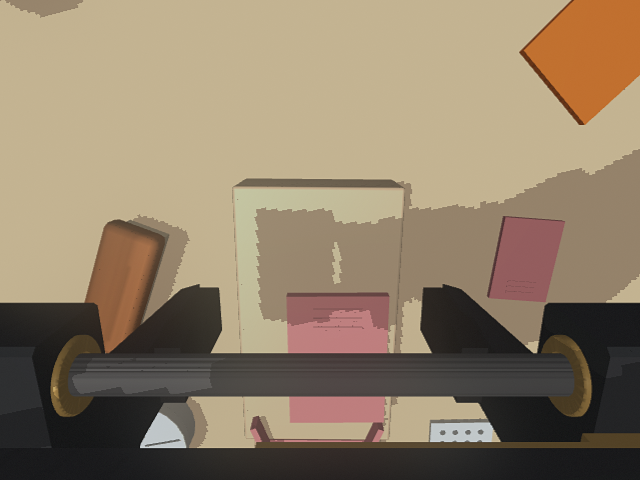

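View pics/s14c.png

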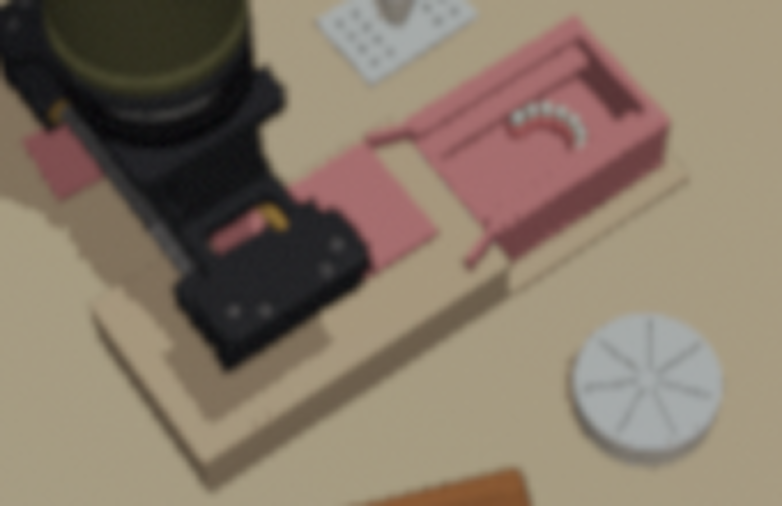

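With the fingers open, the wrist view now shows the lid square: corners (287,293), (389,293), (289,423) and (387,421). It is offset to the right of the step, which runs from u 234 to 403 at the near end.

```bash
python3 - <<'E'
from h import *
p,K,E=snap("wrist")
print(tost(p2w([(287,293),(389,293),(289,423),(387,421)],K,E,.046)))
print(tost(p2w([(233,187),(404,187)],K,E,.04)))
print("horn",tost(p2w([(255,418),(381,422)],K,E,.052)))
delta(sp(-.068,0,.0101),down(TH+90))
E
```

```text
[[-0.1146 -0.0178  0.046 ]
 [-0.1145  0.0429  0.046 ]
 [-0.0228 -0.0186  0.046 ]
 [-0.0242  0.0456  0.046 ]]
[[-0.1768 -0.0474  0.04  ]
 [-0.1767  0.0496  0.04  ]]
horn [[-0.0317 -0.0395  0.052 ]
 [-0.0284  0.0407  0.052 ]]
clock 20.9 pos [ 0.5384 -0.1432  0.0888] yaw_y 167.1532877406161 F [ 0.0874  0.0094 -0.2205] open 0.998
ROW [-0.0721 -0.0021  0.0787] [0.13 0.   0.05]
```

Emit:
{"api": "carry_out", "payload": {"commands": [[-0.03,0.008,0,0,0,0],[-0.06,0.008,0,0,0,0],[-0.072,0.008,0,0,0,0],[-0.072,0.008,0,0,0,0],[-0.072,0.008,0,0,0,0]]}}

```text
clock: 21.4
tool_pos: [0.547, -0.0728, 0.0894]
eef_rot: [-0.623, 0.782, -0.0, -0.001]
contact_force: [0.3, -0.7, -0.3]
opening: 1.002
```

```bash
python3 - <<'E'
from h import *
p,K,E=snap("wrist","w15.png")
delta(sp(-.068,0.01,.0105),down(TH+90))
E
```

```text
clock 21.45 pos [ 0.547  -0.0734  0.0894] yaw_y 167.02209730762425 F [-0.0928 -0.3789  0.4817] open 1.001
ROW [-0.0024  0.0008  0.0789] [ 0.06 -0.12 -0.08]
```

View pics/w15.png

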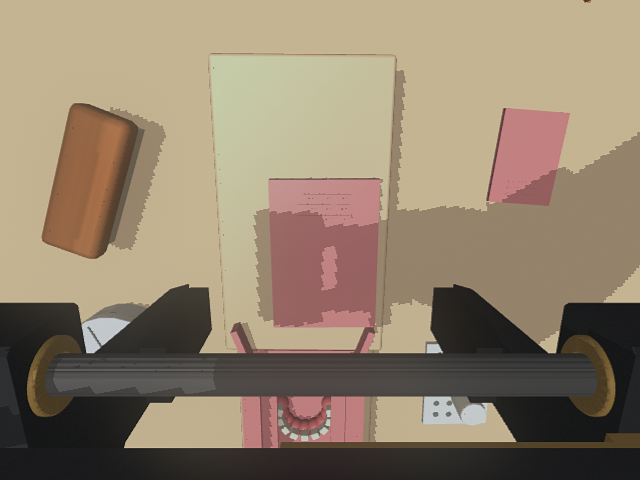

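Emit:
{"api": "carry_out", "payload": {"commands": [[-0.002,0.001,0.03,0,0,0],[-0.002,0.001,0.06,0,0,0],[-0.002,0.001,0.074,0,0,0],[-0.002,0.001,0.0785,0,0,0],[-0.002,0.001,0.0785,0,0,0],[-0.002,0.001,0.0785,0,0,0]]}}

```text
clock: 22.05
tool_pos: [0.5478, -0.0693, 0.0124]
eef_rot: [-0.623, 0.782, -0.0, 0.001]
contact_force: [0.3, 0.6, -0.0]
opening: 0.999
```

Emit:
{"api": "carry_out", "payload": {"commands": [[0,0,0,0,0,0],[0,0,0,0,0,0],[0,0,0,0,0,0],[0,0,0,0,0,0],[0,-0.002,0,0,0,0],[0,-0.004,0,0,0,0],[0,-0.006,0,0,0,0],[0,-0.008,0,0,0,0],[0,-0.01,0,0,0,0],[0,-0.011,0,0,0,0],[0,-0.011,0,0,0,0]], "fingers": 67, "grip_force": 5}}

```text
clock: 23.15
tool_pos: [0.5581, -0.0716, 0.0115]
eef_rot: [-0.623, 0.782, -0.0, 0.0]
contact_force: [0.2, 1.0, 0.1]
opening: 0.737
```

```bash
python3 - <<'E'
from h import *
p,K,E=snap("wrist","w16.png")
print(tost(st()[1]))
E
```

```text
[[-0.066  -0.0012  0.0115]]
```

View pics/w16.png

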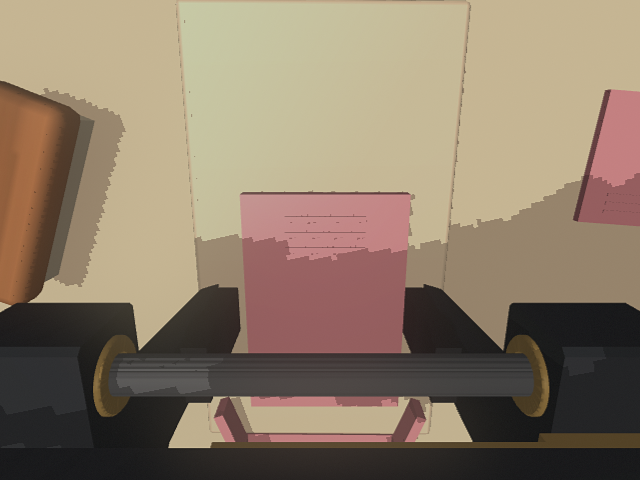

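The lid is centred between the horns: its leading edge runs u 250–399 and the horns span 220–425. I'll open, go up and behind it, then push again.

Emit:
{"api": "carry_out", "payload": {"commands": [[0,0,0,0,0,0],[0,0,0,0,0,0],[0,0,0,0,0,0],[0,0,-0.03,0,0,0],[0,0,-0.06,0,0,0],[0.03,0.001,-0.07,0,0,0],[0.064,0.001,-0.07,0,0,0],[0.064,0.001,-0.07,0,0,0],[0.064,0.001,-0.07,0,0,0],[0.064,0.001,-0.07,0,0,0]], "fingers": 0}}

```text
clock: 24.2
tool_pos: [0.5429, -0.1324, 0.0816]
eef_rot: [-0.624, 0.781, 0.0, 0.001]
contact_force: [-0.5, 0.3, 0.6]
opening: 1.001
```

```bash
python3 - <<'E'
from h import *
delta(sp(-.131,0,.0103),down(TH+90))
p,K,E=snap("wrist","w17.png")
E
```

```text
clock 24.2 pos [ 0.5429 -0.1324  0.0816] yaw_y 167.21491672672335 F [-0.537   0.3102  0.5675] open 1.001
ROW [0.0025 0.0001 0.0713] [-0.01  0.08  0.11]
```

View pics/w17.png

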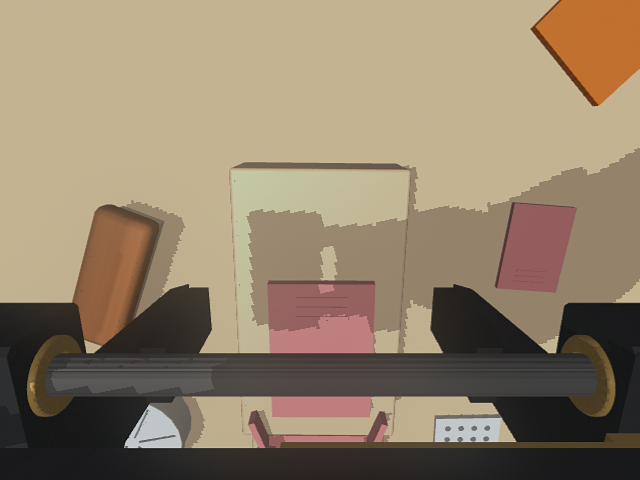

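Emit:
{"api": "carry_out", "payload": {"commands": [[0.003,0,0,0,0,0],[0.003,0,0,0,0,0],[0.003,0,0.02,0,0,0],[0.003,0,0.05,0,0,0],[0.003,0,0.068,0,0,0],[0.003,0,0.0712,0,0,0],[0.003,0,0.0712,0,0,0],[0.003,0,0.0712,0,0,0]], "fingers": 203}}

```text
clock: 25.05
tool_pos: [0.5427, -0.1364, 0.0112]
eef_rot: [-0.624, 0.782, -0.0, 0.001]
contact_force: [0.5, -0.3, 0.4]
opening: 0.294
```

```bash
python3 - <<'E'
from h import *
delta(sp(-.045,0,.0103),down(TH+90))
print(tost(st()[1]))
E
```

```text
clock 25.05 pos [ 0.5427 -0.1364  0.0112] yaw_y 167.14995150376615 F [ 0.5225 -0.2601  0.3908] open 0.294
ROW [-0.0875  0.0007  0.0009] [-0.08  0.03  0.05]
[[-0.1325 -0.0008  0.0112]]
```

Emit:
{"api": "carry_out", "payload": {"commands": [[0,0.0005,0.0006,0,0,0],[0,0.0005,0.0006,0,0,0],[-0.004,0.0005,0.0006,0,0,0],[-0.008,0.0005,0.0006,0,0,0],[-0.012,0.0005,0.0006,0,0,0],[-0.016,0.0005,0.0006,0,0,0],[-0.02,0.0005,0.0006,0,0,0],[-0.024,0.0005,0.0006,0,0,0],[-0.028,0.0005,0.0006,0,0,0],[-0.032,0.0005,0.0006,0,0,0],[-0.036,0.0005,0.0006,0,0,0],[-0.036,0.0005,0.0006,0,0,0]]}}

```text
clock: 26.25
tool_pos: [0.5497, -0.1002, 0.0098]
eef_rot: [-0.624, 0.781, 0.0, 0.001]
contact_force: [-0.2, 0.3, -0.4]
opening: 0.2
```

```bash
python3 - <<'E'
from h import *
p,K,E=snap("scene")
i=p["img"][220:330,230:400]; cv2.imwrite("pics/s18c.png",cv2.resize(i,None,fx=4.6,fy=4.6,interpolation=cv2.INTER_CUBIC))
print(tost(st()[1]),st()[0]["contact_force"])
E
```

```text
[[-0.0963  0.0005  0.0097]] [-0.0507 -0.1703  0.1521]
```

View pics/s18c.png

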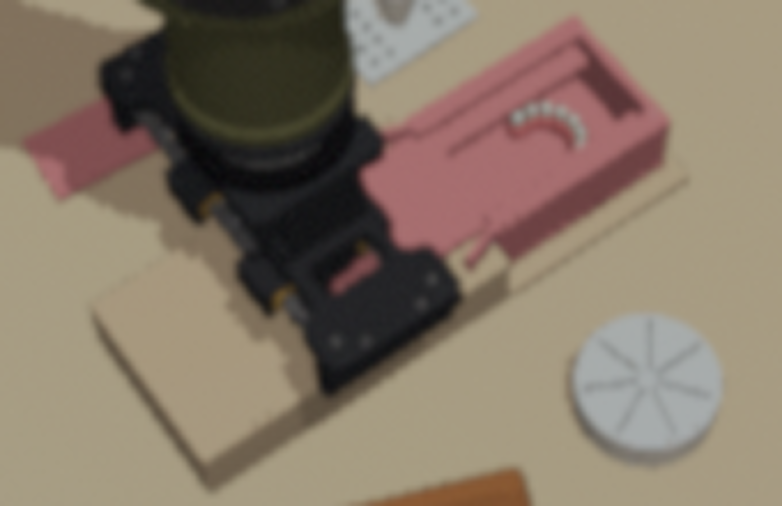

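The leading edge is in the mouth with no resistance, so I'll continue.

Emit:
{"api": "carry_out", "payload": {"commands": [[-0.004,0,0,0,0,0],[-0.008,0,0,0,0,0],[-0.012,0,0,0,0,0],[-0.016,0,0,0,0,0],[-0.02,0,0,0,0,0],[-0.024,0,0,0,0,0],[-0.028,0,0,0,0,0],[-0.032,0,0,0,0,0],[-0.036,0,0,0,0,0],[-0.036,0,0,0,0,0]]}}

```text
clock: 27.3
tool_pos: [0.5577, -0.0653, 0.0098]
eef_rot: [-0.624, 0.782, 0.0, 0.0]
contact_force: [0.5, 0.3, 0.0]
opening: 0.205
```

```bash
python3 - <<'E'
from h import *
p,K,E=snap("scene")
i=p["img"][220:330,230:400]; cv2.imwrite("pics/s19c.png",cv2.resize(i,None,fx=4.6,fy=4.6,interpolation=cv2.INTER_CUBIC))
print(tost(st()[1]),st()[0]["contact_force"])
E
```

```text
[[-0.0604  0.0005  0.0098]] [-0.1387 -0.3045 -0.1704]
```

View pics/s19c.png

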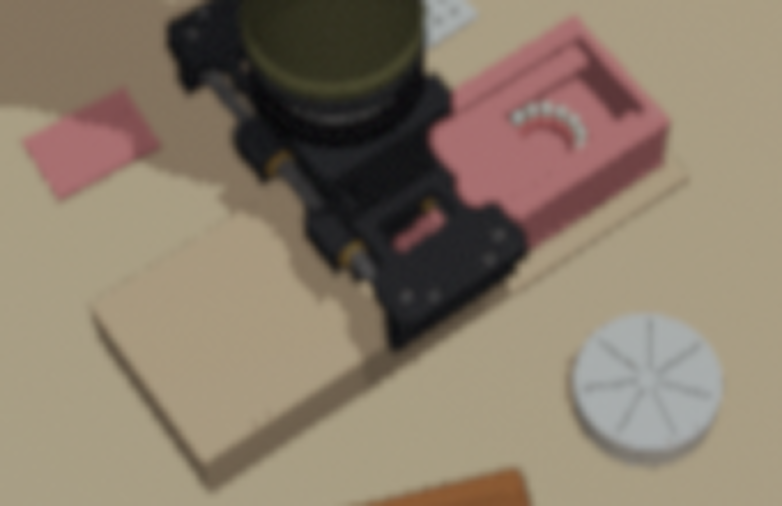

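Emit:
{"api": "carry_out", "payload": {"commands": [[-0.004,0,0,0,0,0],[-0.008,0,0,0,0,0],[-0.012,0,0,0,0,0],[-0.016,0,0,0,0,0],[-0.02,0,0,0,0,0],[-0.024,0,0,0,0,0],[-0.028,0,0,0,0,0],[-0.032,0,0,0,0,0],[-0.036,0,0,0,0,0],[-0.04,0,0,0,0,0],[-0.04,0,0,0,0,0]]}}

```text
clock: 28.45
tool_pos: [0.5665, -0.0262, 0.0098]
eef_rot: [-0.624, 0.782, 0.0, 0.0]
contact_force: [-0.9, -0.8, -0.1]
opening: 0.203
```

```bash
python3 - <<'E'
from h import *
p,K,E=snap("wrist","w20.png")
print(tost(st()[1]),st()[0]["contact_force"])
E
```

```text
[[-0.0204  0.0006  0.0098]] [-0.2152  0.083   0.1667]
```

View pics/w20.png

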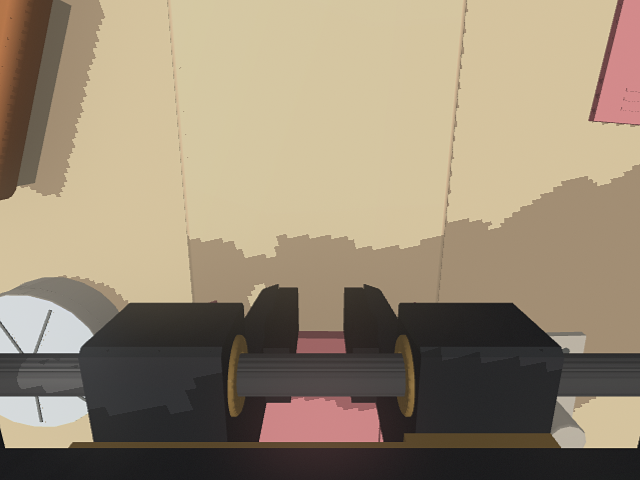

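Emit:
{"api": "carry_out", "payload": {"commands": [[0.005,0,0,0,0,0],[0.01,0,0,0,0,0],[0.01,0,-0.04,0,0,0],[0.01,0,-0.075,0,0,0],[-0.02,0,-0.075,0,0,0],[-0.03,0,-0.075,0,0,0],[-0.03,0,-0.075,0,0,0],[-0.03,0,-0.075,0,0,0]], "fingers": 0}}

```text
clock: 29.3
tool_pos: [0.572, 0.0005, 0.0837]
eef_rot: [-0.623, 0.782, 0.0, -0.001]
contact_force: [0.6, -0.1, 0.3]
opening: 0.908
```

```bash
python3 - <<'E'
from h import *
p,K,E=snap("wrist","w21.png")
i=p["img"][140:290,200:440]; cv2.imwrite("pics/w21c.png",cv2.resize(i,None,fx=3.3,fy=3.3,interpolation=cv2.INTER_CUBIC))
print(tost(st()[1])); np.savez("w21.npz",K=K,E=E)
E
```

```text
[[0.007  0.0012 0.0836]]
```

View pics/w21.png

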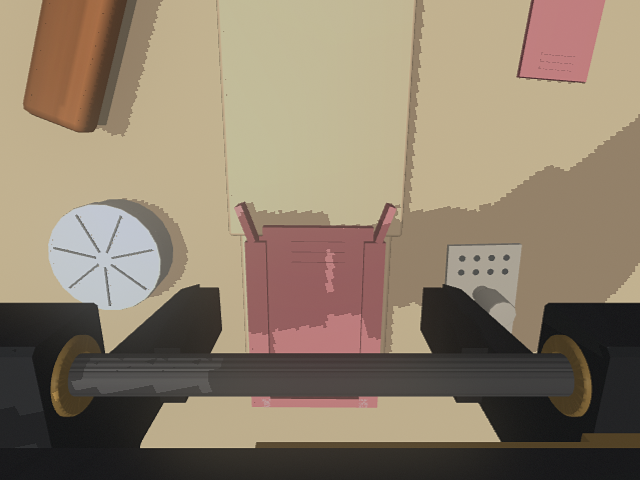

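View pics/w21c.png

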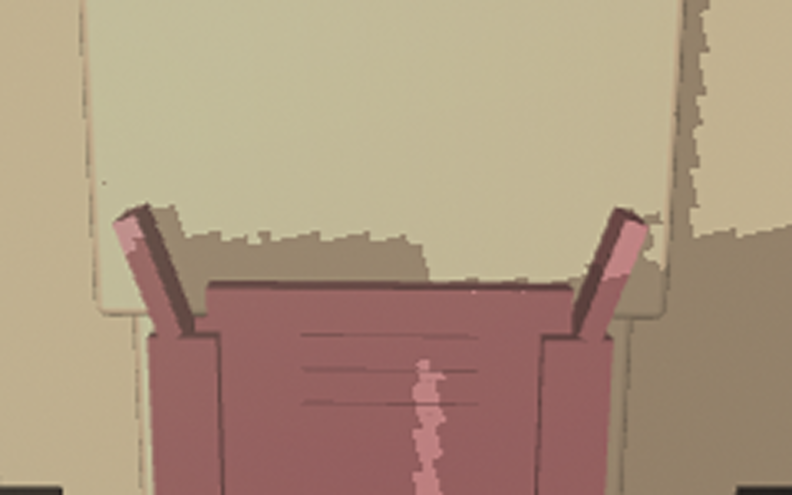

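The lid is in the grooves, square and still sticking out. In the crop its trailing edge is at v≈289, the step end at v≈316 and the lip fronts at v≈337. I'll measure the remaining gap.

```bash
python3 - <<'E'
from h import *
d=np.load("w21.npz");K,E=d["K"],d["E"]
f=lambda L:np.array([(200+(u+.5)/3.3-.5,140+(v+.5)/3.3-.5) for u,v in L])
print("lid top edge",tost(p2w(f([(208,288),(572,291)]),K,E,.0458)))
print("lid bottom",tost(p2w(f([(208,282),(570,285)]),K,E,.0398)))
print("step end",tost(p2w(f([(118,316),(650,318)]),K,E,.04)))
print("lip front top",tost(p2w(f([(150,336),(190,335),(545,337),(610,339)]),K,E,.0525)))
E
```

```text
lid top edge [[-0.0087 -0.0305  0.0458]
 [-0.0081  0.0307  0.0458]]
lid bottom [[-0.0084 -0.0313  0.0398]
 [-0.0077  0.0311  0.0398]]
step end [[-0.0024 -0.0471  0.04  ]
 [-0.0019  0.0452  0.04  ]]
lip front top [[-0.0022 -0.0393  0.0525]
 [-0.0024 -0.0328  0.0525]
 [-0.002   0.0256  0.0525]
 [-0.0016  0.0363  0.0525]]
```

About 6.2 mm is left (trailing edge −8.3 mm, mouth plane −2.1 mm in my frame). I'll go back behind the lid, push about 4 mm and measure again.

Emit:
{"api": "carry_out", "payload": {"commands": [[0.02,-0.0007,0,0,0,0],[0.038,-0.0007,0,0,0,0],[0.038,-0.0007,0,0,0,0],[0.038,-0.0007,0,0,0,0],[0.038,-0.0007,0,0,0,0],[0.038,-0.0007,0.03,0,0,0],[0.038,-0.0007,0.055,0,0,0],[0.038,-0.0007,0.07,0,0,0],[0.038,-0.0007,0.0735,0,0,0],[0.038,-0.0007,0.0735,0,0,0],[0.038,-0.0007,0.0735,0,0,0]], "fingers": 203}}

```text
clock: 30.45
tool_pos: [0.5661, -0.0348, 0.0121]
eef_rot: [-0.624, 0.782, -0.0, 0.001]
contact_force: [0.3, 0.4, -0.2]
opening: 0.201
```

```bash
python3 - <<'E'
from h import *
s,p,q=st();print(tost(p),s["contact_force"],s["opening"])
delta(sp(-.0164,0.0005,.0098),down(TH+90))
E
```

```text
[[-0.0283 -0.0009  0.0121]] [ 0.3422  0.4238 -0.1711] 0.20105319711971367
clock 30.45 pos [ 0.5661 -0.0348  0.0121] yaw_y 167.15676202556767 F [ 0.3422  0.4238 -0.1711] open 0.201
ROW [-0.0119  0.0014  0.0023] [-0.09  0.05  0.06]
```

Emit:
{"api": "carry_out", "payload": {"commands": [[0,0.0005,0,0,0,0],[0,0.0005,0,0,0,0]]}}

```text
clock: 30.65
tool_pos: [0.5652, -0.0352, 0.012]
eef_rot: [-0.623, 0.782, -0.0, 0.001]
contact_force: [-0.2, -0.2, -0.4]
opening: 0.205
```

```bash
python3 - <<'E'
from h import *
s,p,q=st();print(tost(p),s["contact_force"],s["opening"])
delta(sp(-.0164,0.0005,.0098),down(TH+90))
E
```

```text
[[-0.0289 -0.0002  0.012 ]] [-0.1693 -0.1575 -0.4287] 0.20501557142908697
clock 30.65 pos [ 0.5652 -0.0352  0.012 ] yaw_y 167.12840284402722 F [-0.1693 -0.1575 -0.4287] open 0.205
ROW [-0.0125  0.0007  0.0022] [-0.07  0.02  0.03]
```

Emit:
{"api": "carry_out", "payload": {"commands": [[0,0,0.001,0,0,0],[0,0,0.002,0,0,0],[-0.003,0,0.002,0,0,0],[-0.006,0,0.002,0,0,0],[-0.008,0,0.002,0,0,0],[-0.01,0,0.002,0,0,0],[-0.0115,0,0.002,0,0,0],[-0.0125,0,0.002,0,0,0],[-0.0125,0,0.002,0,0,0],[-0.0125,0,0.002,0,0,0]]}}

```text
clock: 31.65
tool_pos: [0.5675, -0.023, 0.0092]
eef_rot: [-0.623, 0.782, 0.0, 0.0]
contact_force: [0.6, -0.3, 0.2]
opening: 0.203
```

```bash
python3 - <<'E'
from h import *
s,p,q=st();print(tost(p),s["contact_force"],s["opening"])
E
```

```text
[[-0.0165  0.0003  0.0092]] [ 0.5602 -0.2676  0.1815] 0.20288100479262167
```

Emit:
{"api": "carry_out", "payload": {"commands": [[0.005,0,0,0,0,0],[0.01,0,0,0,0,0],[0.01,0,-0.04,0,0,0],[0.01,0,-0.075,0,0,0],[-0.015,0,-0.075,0,0,0],[-0.025,0,-0.075,0,0,0],[-0.025,0,-0.075,0,0,0],[-0.025,0,-0.075,0,0,0],[-0.025,0,-0.075,0,0,0]], "fingers": 0}}

```text
clock: 32.55
tool_pos: [0.5722, -0.0002, 0.0833]
eef_rot: [-0.623, 0.782, 0.0, -0.001]
contact_force: [-0.1, 0.6, 0.1]
opening: 0.986
```

```bash
python3 - <<'E'
from h import *
p,K,E=snap("wrist","w22.png")
i=p["img"][140:290,200:440]; cv2.imwrite("pics/w22c.png",cv2.resize(i,None,fx=3.3,fy=3.3,interpolation=cv2.INTER_CUBIC))
print(tost(st()[1])); np.savez("w22.npz",K=K,E=E)
E
```

```text
[[0.007  0.0007 0.0834]]
```

View pics/w22c.png

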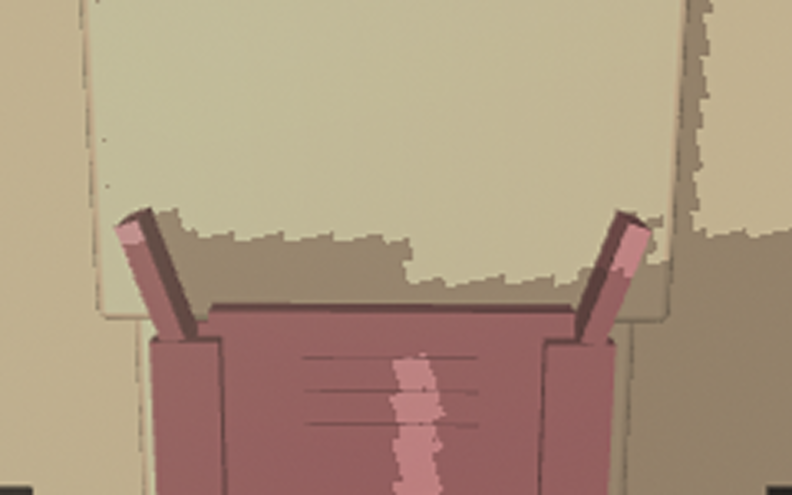

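```bash
python3 - <<'E'
from h import *
d=np.load("w22.npz");K,E=d["K"],d["E"]
f=lambda L:np.array([(200+(u+.5)/3.3-.5,140+(v+.5)/3.3-.5) for u,v in L])
print("lid top edge",tost(p2w(f([(212,312),(572,313)]),K,E,.0456)))
print("lid bottom",tost(p2w(f([(212,304),(570,306)]),K,E,.0396)))
print("step end",tost(p2w(f([(120,318),(650,320)]),K,E,.04)))
print("lip front top",tost(p2w(f([(150,339),(190,338),(545,341),(610,342)]),K,E,.0525)))
i=cv2.imread("pics/w22.png")
# gradient profile along central columns
g=cv2.cvtColor(i,cv2.COLOR_BGR2GRAY).astype(int)
for c in (275,300,350): print(c,g[226:242,c])
for c in (234,): print(c,g[230:245,c])
for c in (255,258,370,375): print(c,g[236:250,c])
E
```

```text
lid top edge [[-0.0052 -0.0303  0.0456]
 [-0.0049  0.0304  0.0456]]
lid bottom [[-0.0051 -0.0311  0.0396]
 [-0.0046  0.0308  0.0396]]
step end [[-0.0028 -0.0471  0.04  ]
 [-0.0022  0.0447  0.04  ]]
lip front top [[-0.0025 -0.0397  0.0525]
 [-0.0026 -0.0331  0.0525]
 [-0.002   0.0252  0.0525]
 [-0.0018  0.0359  0.0525]]
275 [136 136 135 136 138 125  83  82  98 117 117 116 115 115 116 116]
300 [135 136 135 136 136 140  82  80  90 116 116 116 115 115 115 114]
350 [136 135 136 135 136 138  94  79  76 116 115 115 113 114 113 113]
234 [184 184 185 185 184 162 135 177 177 176 176 176 176 176 176]
255 [ 80  79  80  81  86 101 111  89 116 116 116 115 115 115]
258 [ 78  79  82  82  80  79  83  89 117 117 116 115 115 115]
370 [113 114 114 112 113 114  97  77  94 113 113 112 112 113]
375 [ 74  71  72  71  71  70  72  74  94 114 112 113 113 112]
```

```bash
python3 - <<'E'
from h import *
d=np.load("w22.npz");K,E=d["K"],d["E"]
print("lid top",tost(p2w([(275,234.1),(300,234.3),(350,234.5)],K,E,.0456))[:,0])
print("lid bot",tost(p2w([(275,231.3),(300,231.5),(350,231.6)],K,E,.0396))[:,0])
print("step end",tost(p2w([(234,235.6)],K,E,.04))[:,0])
print("lip",tost(p2w([(255,243.3),(258,243.4),(370,244),(375,244)],K,E,.0525))[:,0])
E
```

```text
lid top [-0.0053 -0.0051 -0.0049]
lid bot [-0.0054 -0.0052 -0.0051]
step end [-0.003]
lip [-0.0019 -0.0019 -0.0014 -0.0014]
```

About 2.8 mm is left. I'll repeat the cycle with the push ending at TCP stand-x −0.014.

Emit:
{"api": "carry_out", "payload": {"commands": [[0.02,0,0,0,0,0],[0.036,0,0,0,0,0],[0.036,0,0,0,0,0],[0.036,0,0,0,0,0],[0.036,0,0,0,0,0],[0.036,0,0.03,0,0,0],[0.036,0,0.055,0,0,0],[0.036,0,0.07,0,0,0],[0.036,0,0.0745,0,0,0],[0.036,0,0.0745,0,0,0],[0.036,0,0.0745,0,0,0],[0.036,0,0.0745,0,0,0]], "fingers": 203}}

```text
clock: 33.8
tool_pos: [0.5659, -0.0335, 0.0107]
eef_rot: [-0.623, 0.782, -0.0, 0.001]
contact_force: [0.4, -0.7, 0.4]
opening: 0.205
```

```bash
python3 - <<'E'
from h import *
s,p,q=st();print(tost(p),s["contact_force"],s["opening"])
delta(sp(-.014,0.0005,.0095),down(TH+90))
E
```

```text
[[-0.0271 -0.0004  0.0107]] [ 0.3991 -0.7162  0.3566] 0.20461111124122838
clock 33.8 pos [ 0.5659 -0.0335  0.0107] yaw_y 167.13169049836978 F [ 0.3991 -0.7162  0.3566] open 0.205
ROW [-0.0131  0.0009  0.0012] [-0.1   0.04  0.03]
```

Emit:
{"api": "carry_out", "payload": {"commands": [[0,0.0005,0.001,0,0,0],[-0.003,0.0005,0.001,0,0,0],[-0.006,0.0005,0.001,0,0,0],[-0.009,0.0005,0.001,0,0,0],[-0.011,0.0005,0.001,0,0,0],[-0.012,0.0005,0.001,0,0,0],[-0.013,0.0005,0.001,0,0,0],[-0.013,0.0005,0.001,0,0,0],[-0.013,0.0005,0.001,0,0,0]]}}

```text
clock: 34.7
tool_pos: [0.5675, -0.0209, 0.0087]
eef_rot: [-0.623, 0.782, 0.0, 0.0]
contact_force: [0.1, -0.2, -0.4]
opening: 0.206
```

```bash
python3 - <<'E'
from h import *
s,p,q=st();print(tost(p),s["contact_force"],s["opening"])
E
```

```text
[[-0.0145  0.0008  0.0087]] [ 0.0892 -0.187  -0.3999] 0.20592325914493848
```

Emit:
{"api": "carry_out", "payload": {"commands": [[0.005,0,0,0,0,0],[0.01,0,0,0,0,0],[0.01,0,-0.04,0,0,0],[0.01,0,-0.075,0,0,0],[-0.01,0,-0.075,0,0,0],[-0.022,0,-0.075,0,0,0],[-0.022,0,-0.075,0,0,0],[-0.022,0,-0.075,0,0,0],[-0.022,0,-0.075,0,0,0]], "fingers": 0}}

```text
clock: 35.6
tool_pos: [0.5715, -0.0008, 0.0828]
eef_rot: [-0.623, 0.782, 0.0, -0.001]
contact_force: [-0.4, -0.1, 0.3]
opening: 0.989
```

```bash
python3 - <<'E'
from h import *
p,K,E=snap("wrist","w23.png")
i=p["img"][200:270,220:420]; cv2.imwrite("pics/w23c.png",cv2.resize(i,None,fx=4,fy=4,interpolation=cv2.INTER_CUBIC))
print(tost(st()[1])); np.savez("w23.npz",K=K,E=E)
g=cv2.cvtColor(p["img"],cv2.COLOR_BGR2GRAY).astype(int)
for c in (275,300,350,234,400,255,258,370,375): print(c,g[226:250,c])
E
```

```text
[[0.0061 0.0012 0.0829]]
275 [136 136 136 137 136 135 136 137 136 139  94  82  81 117 116 116 115 115
 115 115 114 115 114 115]
300 [136 136 135 136 136 136 135 136 135 138 107  82  79 106 116 115 115 114
 114 114 114 115 114 114]
350 [134 135 135 135 136 135 135 135 136 137 124  79  77  97 114 114 113 113
 113 114 114 113 113 113]
234 [184 184 184 184 184 184 183 183 184 187 172 155 143 177 176 177 176 176
 176 176 176 176 176 176]
400 [129 129 128 128 127 126 125 125 125 125 126 113 117 132 133 132 133 132
 132 132 132 132 132 132]
255 [138 139 136 135 133 103  89  78  79  79  80  80  81  80  79  79  81  84
  83 107 117 116 115 115]
258 [137 137 136 137 136 137 136 137 138 140 128 118  80  88  86  84  84  81
  81 108 116 115 115 115]
370 [132 133 135 135 135 135 135 134 135 137 123  77  76  84 115 114 113 116
  77  74 114 113 113 113]
375 [134 136 138 139 126  99  82  78  71  73  73  73  72  72  72  70  79  88
 100  83 114 113 112 112]
```

View pics/w23c.png

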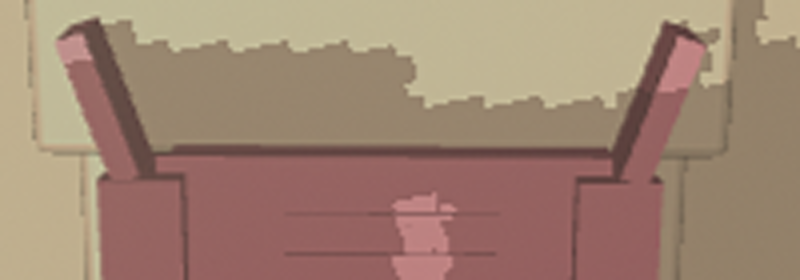

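```bash
python3 - <<'E'
from h import *
d=np.load("w23.npz");K,E=d["K"],d["E"]
print("lid top",tost(p2w([(275,238.5),(300,238.8),(350,239.1)],K,E,.0455))[:,0])
print("lid bot",tost(p2w([(275,235.7),(300,235.9),(350,236.2)],K,E,.0395))[:,0])
print("step end",tost(p2w([(234,238.5),(400,238.5)],K,E,.04))[:,0])
print("lip",tost(p2w([(255,244.7),(258,244.7),(370,245.5),(375,245.5)],K,E,.0525))[:,0])
E
tail -3 h.py >/dev/null; python3 - <<'E'
import cv2
i=cv2.imread("pics/w23.png")[225:252,225:275]; cv2.imwrite("pics/w23d.png",cv2.resize(i,None,fx=15,fy=15,interpolation=cv2.INTER_NEAREST))
E
```

```text
lid top [-0.0036 -0.0034 -0.0032]
lid bot [-0.0036 -0.0035 -0.0032]
step end [-0.0022 -0.002 ]
lip [-0.002  -0.002  -0.0014 -0.0014]
```

View pics/w23d.png

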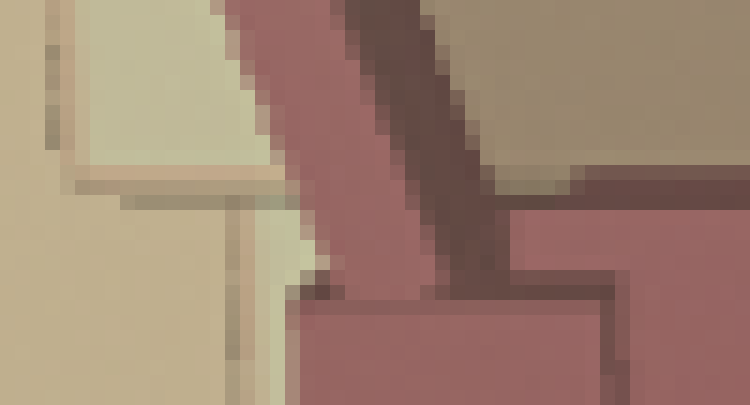

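The remaining gap is about 1.3 mm. I'll push to TCP stand-x ≈ −0.0131.

Emit:
{"api": "carry_out", "payload": {"commands": [[0.02,0,0,0,0,0],[0.034,0,0,0,0,0],[0.034,0,0,0,0,0],[0.034,0,0,0,0,0],[0.034,0,0,0,0,0],[0.034,0,0.03,0,0,0],[0.034,0,0.055,0,0,0],[0.034,0,0.07,0,0,0],[0.034,0,0.0745,0,0,0],[0.034,0,0.0745,0,0,0],[0.034,0,0.0745,0,0,0],[0.034,0,0.0745,0,0,0]], "fingers": 203}}

```text
clock: 36.85
tool_pos: [0.5656, -0.0325, 0.0101]
eef_rot: [-0.623, 0.782, -0.0, 0.001]
contact_force: [0.2, -0.5, 0.5]
opening: 0.205
```

```bash
python3 - <<'E'
from h import *
s,p,q=st();print(tost(p),s["contact_force"],s["opening"])
delta(sp(-.0131,0.0005,.0095),down(TH+90))
E
```

```text
[[-0.0261  0.0001  0.0101]] [ 0.2302 -0.5465  0.5017] 0.20530891621756403
clock 36.85 pos [ 0.5656 -0.0325  0.0101] yaw_y 167.13409887765312 F [ 0.2302 -0.5465  0.5017] open 0.205
ROW [-0.013   0.0004  0.0007] [-0.09  0.04  0.03]
```

Emit:
{"api": "carry_out", "payload": {"commands": [[0,0,0,0,0,0],[-0.003,0,0,0,0,0],[-0.006,0,0,0,0,0],[-0.009,0,0,0,0,0],[-0.011,0,0,0,0,0],[-0.0125,0,0,0,0,0],[-0.0134,0,0,0,0,0],[-0.0134,0,0,0,0,0],[-0.0134,0,0,0,0,0]]}}

```text
clock: 37.75
tool_pos: [0.5678, -0.0195, 0.0092]
eef_rot: [-0.623, 0.782, 0.0, 0.0]
contact_force: [-0.9, -0.3, -0.6]
opening: 0.2
```

```bash
python3 - <<'E'
from h import *
s,p,q=st();print(tost(p),s["contact_force"],s["opening"])
E
```

```text
[[-0.0131  0.0008  0.0092]] [-0.9461 -0.2556 -0.5614] 0.2001451113305033
```

Emit:
{"api": "carry_out", "payload": {"commands": [[0.005,0,0,0,0,0],[0.01,0,0,0,0,0],[0.01,0,-0.04,0,0,0],[0.01,0,-0.07,0,0,0],[-0.01,0,-0.07,0,0,0],[-0.022,0,-0.07,0,0,0],[-0.022,0,-0.07,0,0,0],[-0.022,0,-0.07,0,0,0],[-0.022,0,-0.07,0,0,0]], "fingers": 0}}

```text
clock: 38.65
tool_pos: [0.5719, 0.0006, 0.0784]
eef_rot: [-0.623, 0.782, 0.0, -0.001]
contact_force: [0.1, 0.4, -0.3]
opening: 0.985
```

```bash
python3 - <<'E'
from h import *
p,K,E=snap("wrist","w24.png")
i=p["img"][215:255,225:305]; cv2.imwrite("pics/w24d.png",cv2.resize(i,None,fx=10,fy=10,interpolation=cv2.INTER_NEAREST))
print(tost(st()[1])); np.savez("w24.npz",K=K,E=E)
g=cv2.cvtColor(p["img"],cv2.COLOR_BGR2GRAY).astype(int)
for c in (275,300,350,234,400,255,258,370,375): print(c,g[226:250,c])
E
```

```text
[[0.0076 0.0012 0.0785]]
275 [136 136 137 137 136 136 136 136 137 136 126 119  83  83  81 107 116 116
 115 116 115 114 114 114]
300 [136 136 136 136 135 136 136 136 135 137 127 122  77  82  80 106 115 115
 114 114 115 113 114 113]
350 [182 179 135 134 135 136 136 135 134 136 131 120  87  79  78  96 115 113
 114 113 113 114 113 113]
234 [184 184 184 184 183 184 184 184 184 183 162 136 177 177 176 176 175 176
 177 176 176 176 176 176]
400 [135 135 135 135 135 135 135 135 136 136 134 121 118 133 132 132 133 132
 132 132 132 132 132 132]
255 [137 137 137 138 138 134 133 117 102  78  78  80  80  79  81  82  81  84
  81 118 116 116 115 116]
258 [136 137 137 136 137 137 137 136 137 138 126 115  97 115 114 114 115  84
  81 117 116 114 114 115]
370 [184 134 134 135 135 135 135 135 135 135 132 120  93  78  77  85 115 107
  77  84 113 113 112 112]
375 [135 134 135 136 137 140 125 111  98  82  73  71  73  74  73  73  72  73
  76  84 113 113 113 113]
```

View pics/w24d.png

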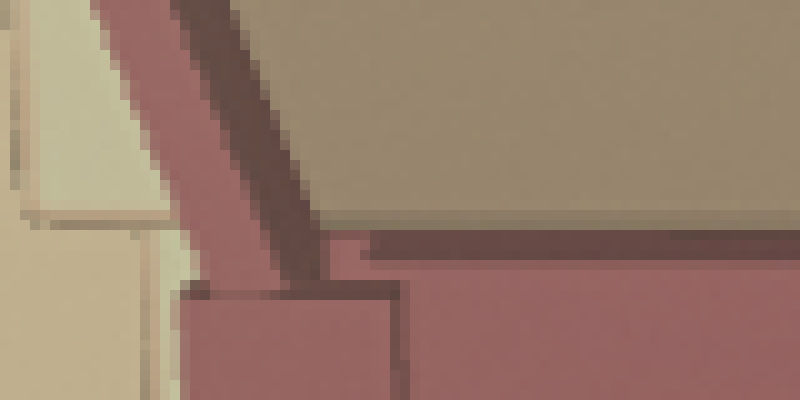

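```bash
python3 - <<'E'
from h import *
d=np.load("w24.npz");K,E=d["K"],d["E"]
print("lid top",tost(p2w([(275,240.8),(300,240.8),(350,241.0)],K,E,.0455))[:,0])
print("lid bot",tost(p2w([(275,237.5),(300,237.5),(350,237.7)],K,E,.0395))[:,0])
print("step end",tost(p2w([(234,237.5),(400,238.3)],K,E,.04))[:,0])
print("lip",tost(p2w([(255,244.5),(258,244.5),(370,245.2),(375,245.3)],K,E,.0525))[:,0])
E
```

```text
lid top [-0.002  -0.002  -0.0018]
lid bot [-0.0023 -0.0023 -0.0021]
step end [-0.0025 -0.0018]
lip [-0.002  -0.002  -0.0014 -0.0014]
```

The lid's trailing edge (−1.9 mm) matches the lip front (−1.7) and the step end (−2.1), so it is flush to within a few tenths of a millimetre. I'll retreat and do a last check.

Emit:
{"api": "carry_out", "payload": {"commands": [[0,0,-0.04,0,0,0],[0,0,-0.08,0,0,0],[0.03,0,-0.12,0,0,0],[0.06,0,-0.12,0,0,0],[0.06,0,-0.12,0,0,0],[0.06,0,-0.12,0,0,0]]}}

```text
clock: 39.3
tool_pos: [0.5588, -0.0581, 0.1988]
eef_rot: [-0.622, 0.783, 0.0, -0.001]
contact_force: [-0.4, -0.3, -0.2]
opening: 0.998
```

```bash
python3 - <<'E'
from h import *
p,K,E=snap("wrist","w25.png")
print(st()[0]["contact_force"])
p,K,E=snap("scene","s25.png")
E
```

```text
[-0.3764  0.1389 -0.5616]
```

View pics/w25.png

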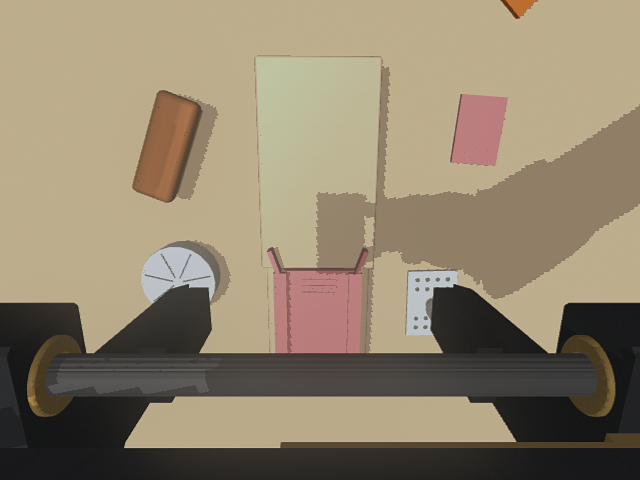

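View pics/s25.png

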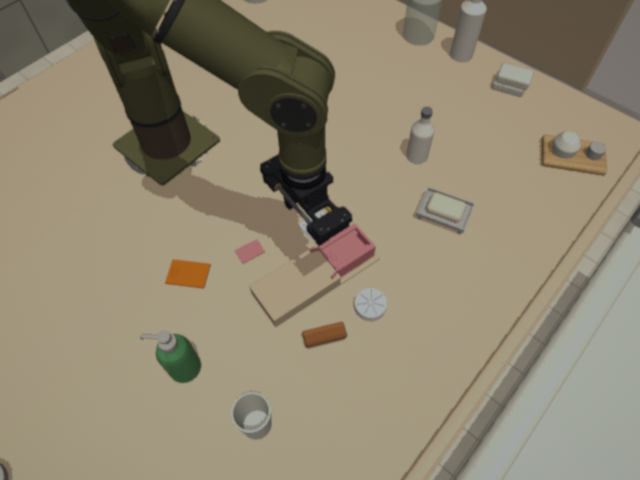

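The lid's trailing edge is level with the mouth at (318,269), and the cover is upright at (430,300) beside the stand. The bystanders haven't moved, and nothing is touching the gripper, so I'll hand in.

```bash
python3 -c "
from plant import r
print(r.finish_job())"
```

```text
the job is handed in; nothing more can be done
None
```

The case is closed and the job was handed in at about 39 s of the 64 s allowed.

- **Cover:** I lifted the white cover out by its knob and set it upright on the floor beside the stand. Contact when setting it down was about 12 N. My first attempt to grip it closed on nothing, because the real fingertips sit about 32 mm short of the reported TCP. I corrected for that and the second attempt held.
- **Lid:** I pushed it square from behind, but on the first run its corner caught on a guide horn at about 15 N. I backed off, centred it on the step by straddling it with the jaws, without lifting it, and pushed it into the grooves. The last 10 mm went in small pushes, with a wrist-camera measurement after each.

**Last checks:** The lid's trailing edge measured −1.9 mm in my frame, against −1.7 mm for the case lips and −2.1 mm for the step end. That makes it flush to about 0.3 mm, within roughly ±0.5 mm of picture accuracy. The cover was upright and clear of the stand, the bystanders were where they started, and the gripper was open and clear with no contact force. None of these last checks failed.

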